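# Pack hose couplings into a screw-lid tub

### The arm

A 6-joint arm with a two-finger parallel gripper is mounted at the origin on the work surface. World frame = base frame: x ahead of the robot, y to its left, z up, the work surface at z = 0. Lengths are in m, angles in degrees, forces in N, time in s.
With the tool pointing down it reaches from about 0.4 to 0.825 m from the base axis. Payload 7 kg.
Tool frame: the origin (TCP) lies midway between the tips of the shut fingers; the grasp point (between the pads) lies 19 mm behind it (r.hold_point_z is the distance from the TCP to the grasp point, in m); x points along the fingers, y is the direction in which the jaws open and shut, and the axes are right-handed (so a half turn about x gives the same grasp; the last joint's range is limited). The gripper opens to 88 mm and grips with 3 to 60 N. Pads are 19 mm wide; open, the fingers measure 130 mm over their backs; the gripper's body (78 mm by 193 mm) begins 47 mm behind the grasp point.
Start: joints at [81.423, 20.546, 0.682, 0, -70.136, -16.507], TCP at [0.286, 0.611, 0.227] pointing down, gripper open.
Joint ranges: [-176.03, 176.03], [-82.01, 121.73], [-58.28, 71.71], [-173.87, 95.51], [-174.79, -0.11], [-173.66, 173.66]. Speed limits (degrees/s): [136.94, 136.94, 172.46, 180, 180, 180].

### API

Orientations are given as [roll, pitch, yaw] about the fixed x, y, z axes, in that order (R = Rz(yaw) Ry(pitch) Rx(roll)).
In Python, from plant import r, viewer, order gives the robot as it stands. The module is installed in compiled form; this text tells all that it offers.
- The arm moves only by the shell command python3 -m creep 'ROWS' [FORCE]. ROWS is JSON, a list of rows, each an object of numbers: "ax", "ay", "az": the turn, a rotation vector about the tool's x, y, z in degrees; "tx", "ty", "tz": the shift along the tool's x, y, z in m; "fingers": the finger opening in m, from 0 to 0.0876. A call has 1 to 5 rows; each row is the pose to reach, as a shift and turn from the pose commanded when the call began, along the tool's axes at that moment; what a row does not reach only later rows make up. A row lasts 1/10 s, in which the tool goes at most 50 mm and 8.59 degrees, less where a joint would pass 70% of its speed; a pose out of reach is approached as far as the arm can. A call with a gripper value outside its range is refused whole. The fingers move at their own pace and stop on an object; FORCE is the grip in N (left out, the last holds). Time passes only in rows, so rows that repeat a pose let the fingers close. It gives the time, the measured TCP pose, the force and the opening at its end, in the units of the state.
- r.get_state(): the state, without advancing time (a new reading comes with each control period).
- viewer.capture(name): name is "side" or "top"; returns a dict with "pixels" (400x640x3 uint8, blue, green, red), "depth" (400x640 float32, m along the optical axis (not along the pixel's ray), 0 where there is no reading), "fx", "fy", "cx", "cy" (pixels), "rvec" (rotation vector, rad) and "tvec" (3), from world to camera coordinates, as OpenCV has them. Camera axes: x right, y down, z forward; pixel columns grow to the right and rows downward; lengths in m; the calibration is good to about 2 mm. A picture is of the moment at which its call begins.
- order.close_job(): hands the job in, once; it reports no verdict.
The state is a dict: "time_s": time; "joints": joint angles; "qd": joint speeds; "joint_torque": joint torques, N m; "tcp_pos": TCP position; "eef_rot": TCP orientation; "contact_force": force on the tool from outside, world axes, zero at the start; "moment": the same for the moment, N m; "gripper_width": finger opening in m.
Only numpy, scipy, OpenCV 4.12 (cv2) and the standard library are available. Lean on these libraries where they do the work, as an engineer would, in place of code of your own. Each camera call takes 0.05 s, during which the arm holds its last target.

### The job

Pack the brass hose couplings away for the winter: lift the loose aluminium cover off the tub that is held in the clamp and lay it flat on the steel tray, then put every brass coupling into the tub. Then set the black screw lid level on the tub's neck, turn it back (anticlockwise) until it drops in at the thread start, and tighten it clockwise, fully home against its stop. Leave the other things on the tray where they are.

Things in the scene. Friction and masses are not known exactly. Their poses are not given: they have to be found in the camera images.
- tub: White storage tub, fixed, held in a grey vice-style clamp; 92 mm across, origin at the centre of its underside, z up. Neck 79 mm outside, rim at 114 mm; floor inside at 5 mm, domed 8 mm up in the middle. Clamp jaws, 55 mm high, stand on its -x and +x sides out to 70 mm; the screw reaches 155 mm on +x. Angles on the tub are measured anticlockwise (from above) from its x axis.
- tub_mouth (a point): Centre of the tub's mouth, 69 mm wide, on top of a springy black sealing ring that stands above the rim, 120 mm over the tub's underside. The lid's disc presses this ring down 3 mm when tight (about 4.5 N).
- tub_start0 (a point): Middle of a thread-start gap (1 of 3, alike): where the middle of a lug lies when the lid has dropped in and rests on the sealing ring; tub angle 22 degrees, 46.5 mm from the axis. The three-start thread: three ramps on the neck, out to 47 mm radius, start at tub angles 0, 120, 240 degrees; each runs 60 degrees clockwise (from above), falling 5.5 mm.
- tub_start1 (a point): The same at tub angle 142 degrees. A ramp is 5 mm thick, its top 113.5 mm high at its start. Each ramp ends in an upright stop post, 63 degrees clockwise of its start, that also stands up above the ramp. Between a post and the next ramp's start is an open gap of 54 degrees through which a lug can drop.
- tub_start2 (a point): The same at tub angle 262 degrees. A lid set down with its lugs over the ramps rests on them with its rim 107 to 113 mm above the tub's underside; turned clockwise there it only meets the posts, turned anticlockwise it reaches the gaps and can drop to the ring (rim at about 99 mm).
- tub_home0 (a point): Where the middle of a lug lies when the lid is fully tight at the stop (1 of 3, alike): tub angle -52 degrees, 46.5 mm from the axis, 100.5 mm high. From mid-gap that is 74 degrees clockwise: the lugs run under the ramps and the lid sinks about 2 mm more, friction growing to some tenths of 1 N m; it stays where it is left.
- tub_home1 (a point): The same at tub angle 68 degrees.
- tub_home2 (a point): The same at tub angle 188 degrees.
- lid_grip (a point): Centre of the grip bar on the loose black plastic screw lid, which lies right way up (107 mm across, 50 mm high with the bar, about 120 g). The upright bar is 60 mm long along the lid's x axis, 14 mm thick along y, 26 mm high. This point is 37 mm above the lid's lower rim and 13 mm above the disc the bar stands on. z is the lid's axis, up.
- lid_lug (a point): Centre of the lid's lug at lid angle 0, on its x axis, 46.5 mm from its axis, 3.5 mm above its rim. Like lugs at 120 and 240 degrees; each is 12 mm wide, 5 mm high and reaches in to 43 mm radius (2 to 3 mm of sideways play on the neck). The skirt is 100 mm wide inside; the disc's underside is 20 mm above the rim.
- cover_knob (a point): Centre of the upright wooden knob (20 mm across, 24 mm high) of the loose aluminium cover lying on the tub's mouth: a flat disc 86 mm across, 4 mm thick, with a boss 64 mm across and 4 mm deep below, on which it stands level. This point is 20 mm above the boss's underside and 12 mm above the disc's upper face; z is the knob's axis. 90 g.
- coupling0_mid (a point): Centre of a brass hose coupling (1 of up to 5, all alike; some may be absent): 34 mm high, a hexagon 28 mm across flats, 20 mm high, with a 24 mm wide spigot 14 mm high on top; z points from hexagon to spigot, two flats face along x and -x. This point is 17 mm above its foot. 90 g.
- coupling1_mid (a point): Centre of a brass hose coupling (2 of up to 5, all alike; some may be absent): 34 mm high, a hexagon 28 mm across flats, 20 mm high, with a 24 mm wide spigot 14 mm high on top; z points from hexagon to spigot, two flats face along x and -x. This point is 17 mm above its foot. 90 g.
- coupling2_mid (a point): Centre of a brass hose coupling (3 of up to 5, all alike; some may be absent): 34 mm high, a hexagon 28 mm across flats, 20 mm high, with a 24 mm wide spigot 14 mm high on top; z points from hexagon to spigot, two flats face along x and -x. This point is 17 mm above its foot. 90 g.
- coupling3_mid (a point): Centre of a brass hose coupling (4 of up to 5, all alike; some may be absent): 34 mm high, a hexagon 28 mm across flats, 20 mm high, with a 24 mm wide spigot 14 mm high on top; z points from hexagon to spigot, two flats face along x and -x. This point is 17 mm above its foot. 90 g.
- coupling4_mid (a point): Centre of a brass hose coupling (5 of up to 5, all alike; some may be absent): 34 mm high, a hexagon 28 mm across flats, 20 mm high, with a 24 mm wide spigot 14 mm high on top; z points from hexagon to spigot, two flats face along x and -x. This point is 17 mm above its foot. 90 g.
- pot: Bystander: small terracotta pot, 58 mm across, 48 mm high, origin under its centre.
- bowl: Bystander: white ceramic bowl, 110 mm across, 42 mm high, origin under its centre.
- bottle: Bystander: blue plastic bottle with a twist cap, 64 mm across, 180 mm high, origin under its centre.
- dipstick: Bystander: flat steel dipstick about 320 mm long along its x axis, 4 mm high, origin at its middle.
- scoop: Bystander: orange plastic scoop, about 175 mm long along its x axis, 34 mm high, origin near its middle.
- wrench: Bystander: steel wrench 180 mm long lying on the tray, origin under its middle.

How it is judged:
By the outcome, as a careful person would: the job done as asked, in the order asked, and still so for the second after the job is handed in, with the robot touching nothing.
Of coupling0, coupling1, coupling2, coupling3, coupling4 only 3 to 5 are there at a start; the rules pass over those that are not, and their reading is None.
At some moment in a run one of coupling0, coupling1, coupling2, coupling3, coupling4, lid may be knocked a few centimetres aside while the robot is not near it.
It also fails if it takes over 210 s, if anything falls off the work surface, if the arm or the gripper's body presses on something with over 40 N, if the wrist force passes 120 N, or if a joint passes its speed limit or range.

## Working session

There is one attempt and no reset: what is moved stays moved. The work goes in short steps, Python scripts to look and compute and a shell command to move; the robot and the scene stay as the last step left them, time stands still between calls to the robot, and variables do not carry over. Pictures are saved under pics/ and viewed, and the job is handed in when it is done.

```bash
mkdir -p pics; ls; cat > h.py <<'E'
import numpy as np, cv2
from plant import r, viewer, order
from scipy.spatial.transform import Rotation as R
def cap(n):
    c=viewer.capture(n); np.savez('/tmp/%s.npz'%n,**c); return c
def load(n): 
    d=np.load('/tmp/%s.npz'%n); return {k:d[k] for k in d.files}
def cloud(c):
    d=c['depth'].astype(float); v,u=np.mgrid[0:400,0:640]
    P=np.stack([(u-c['cx'])/c['fx']*d,(v-c['cy'])/c['fy']*d,d],-1)
    M=cv2.Rodrigues(np.array(c['rvec'],float).reshape(3))[0]
    W=(P-np.array(c['tvec'],float).reshape(3))@M
    W[d==0]=np.nan
    return W
def proj(c,p):
    return cv2.projectPoints(np.array(p,float).reshape(-1,1,3),np.array(c['rvec'],float),np.array(c['tvec'],float),np.array([[c['fx'],0,c['cx']],[0,c['fy'],c['cy']],[0,0,1]],float),None)[0].reshape(-1,2)
def crop(c,name,x0,y0,x1,y1,s):
    im=c['pixels'][y0:y1,x0:x1]; im=cv2.resize(im,None,fx=s,fy=s,interpolation=cv2.INTER_CUBIC); cv2.imwrite('pics/'+name,im)
def tool(pt=None,yaw=None,down=True):
    """shift in tool axes from current TCP to world pt, turn"""
    s=r.get_state(); T=R.from_euler('xyz',s['eef_rot'],degrees=True)
    print('tcp',np.round(s['tcp_pos'],4),'rot',np.round(s['eef_rot'],2),'w',round(s['gripper_width'],4),'t',s['time_s'])
    if pt is not None: print('shift tool',np.round(T.inv().apply(np.array(pt)-s['tcp_pos']),4))
E
python3 - <<'E'
from h import *
s=r.get_state(); print(s, r.hold_point_z)
print(R.from_euler('xyz',s['eef_rot'],degrees=True).as_matrix().round(3))
for n in('side','top'):
    c=cap(n); cv2.imwrite('pics/%s0.png'%n,c['pixels'])
    M=cv2.Rodrigues(np.array(c['rvec'],float))[0]; print(n,c['fx'],(-M.T@np.array(c['tvec']).reshape(3)).round(3),M.round(2))
E
```

```text
pics
{'time_s': 0.0, 'joints': array([ 8.14237236e+01,  2.05912247e+01,  6.36167148e-01, -1.99034721e-02,
       -7.01363464e+01, -1.65049190e+01]), 'qd': array([-0.00579019,  0.01033073,  0.09650931,  0.00696885,  0.04418165,
        0.03828252]), 'joint_torque': array([-1.51809985e-03, -5.82716274e+01,  2.93045425e+01,  6.99707955e+00,
        6.85101666e-03, -1.68971201e-04]), 'tcp_pos': array([0.28597615, 0.61090617, 0.22564393]), 'eef_rot': array([  94.93756482,   89.90670002, -110.15040838]), 'contact_force': array([ 0.30342405, -0.13564752,  1.21989607]), 'moment': array([-0.00121002, -0.06898005, -0.03145376]), 'gripper_width': 0.0877213714545911} 0.0188
[[-0.001 -0.424 -0.906]
 [-0.002 -0.906  0.424]
 [-1.     0.002 -0.   ]]
side 519.5690090465014 [-0.057 -0.797  1.343] [[ 0.8  -0.6   0.  ]
 [-0.46 -0.62 -0.64]
 [ 0.38  0.51 -0.77]]
top 403.3902586859553 [0.394 0.    1.459] [[-0.02 -1.   -0.01]
 [-0.99  0.02 -0.13]
 [ 0.13  0.   -0.99]]
```

View pics/side0.png

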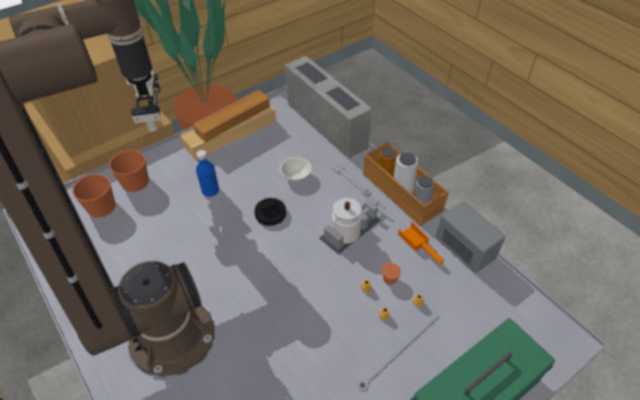

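View pics/top0.png

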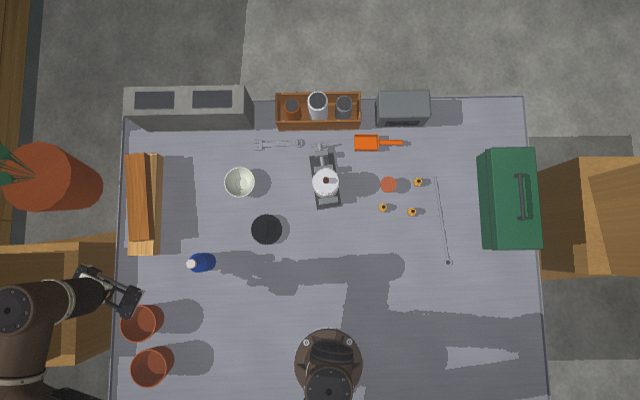

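Side view: cover knob (347,206), lid (270,211), couplings (367,286), (385,313), (419,300). Top view: tub (326,182), lid (266,229), couplings (383,208), (418,182), (412,212).

```bash
python3 - <<'E'
from h import *
c=load('top'); s=load('side')
crop(c,'t1.png',280,130,460,260,4.4); crop(c,'t2.png',240,205,295,255,10)
crop(s,'s1.png',300,180,460,335,3.8); crop(s,'s2.png',240,185,300,235,10)
W=cloud(c); Ws=cloud(s)
for (u,v) in [(383,208),(418,182),(412,212),(326,180),(266,229),(389,185),(300,250),(330,230)]: print('top',u,v,W[v,u].round(3))
for (u,v) in [(367,284),(385,311),(419,298),(347,206),(270,211),(391,268)]: print('side',u,v,Ws[v,u].round(3))
# all things: blobs over z>0.008 on table
for n,w in(('top',W),('side',Ws)):
    hsv=cv2.cvtColor(load(n)['pixels'],cv2.COLOR_BGR2HSV)
    m=((hsv[...,0]>15)&(hsv[...,0]<32)&(hsv[...,1]>110)&(hsv[...,2]>90)&(w[...,2]>0.005)&(w[...,2]<.08)).astype(np.uint8)
    k,l,st,ce=cv2.connectedComponentsWithStats(m)
    for i in range(1,k):
        if st[i,4]>8: p=w[l==i]; print(n,st[i],ce[i].round(1),np.median(p,0).round(4),np.nanmax(p[:,2]).round(4))
E
```

```text
top 383 208 [ 0.53  -0.205  0.037]
top 418 182 [ 0.621 -0.333  0.037]
top 412 212 [ 0.515 -0.307  0.037]
top 326 180 [ 0.615 -0.004  0.149]
top 266 229 [0.462 0.207 0.049]
top 389 185 [ 0.61  -0.227  0.051]
top 300 250 [ 0.388  0.092 -0.   ]
top 330 230 [ 0.457 -0.016 -0.002]
side 367 284 [ 0.53  -0.212  0.041]
side 385 311 [ 0.517 -0.309  0.033]
side 419 298 [ 0.623 -0.336  0.035]
side 347 206 [ 0.614 -0.006  0.141]
side 270 211 [0.46  0.206 0.026]
side 391 268 [ 0.622 -0.213  0.044]
top [148 154  11  70 301] [153.4 180.3] [0.6481 0.6018 0.0598] 0.0688
top [ 603  169   37  108 1615] [622.9 221.7] [ 0.4688 -1.0396  0.0427] 0.0799
top [413 178   9   8  49] [416.9 181.8] [ 0.6225 -0.33    0.0275] 0.0409
top [379 203   8   9  42] [382.3 207.4] [ 0.5317 -0.2025  0.0336] 0.0401
top [158 207   3   7  11] [158.9 210.5] [0.5336 0.5945 0.0245] 0.0359
top [407 208   9   8  47] [411.  211.7] [ 0.5153 -0.3035  0.0307] 0.0392
top [156 215   5   9  14] [158.1 219.2] [0.5062 0.5946 0.0259] 0.048
top [128 235  26  21 364] [140.5 247.3] [0.4061 0.6368 0.0607] 0.0753
side [169   0   8   6  36] [172.5 
[... 287 characters left out ...]
5] [234.9 130.3] [0.5672 0.6004 0.0481] 0.0798
side [379 163  14  11  40] [387.5 168.5] [0.8735 0.0895 0.0699] 0.08
side [367 168  11  11  34] [372.5 173.4] [0.8309 0.1206 0.0465] 0.0753
side [376 178  24  21 109] [387.6 186.7] [0.8316 0.0434 0.0469] 0.078
side [402 196   9   6  14] [405.8 198.4] [ 0.8308 -0.0468  0.0671] 0.0751
side [422 209   7   8  15] [425.1 213. ] [ 0.8415 -0.1258  0.0573] 0.0785
side [402 230  40  32 197] [421.3 243.6] [ 0.7704 -0.1839  0.0269] 0.0406
side [362 281   9  11  74] [365.8 286. ] [ 0.5294 -0.2091  0.0237] 0.0425
side [414 295   9  11  80] [418.  300.1] [ 0.6203 -0.3372  0.0255] 0.0417
side [380 308   9  12  84] [384.1 313.6] [ 0.5114 -0.3114  0.0242] 0.0388
```

View pics/t1.png

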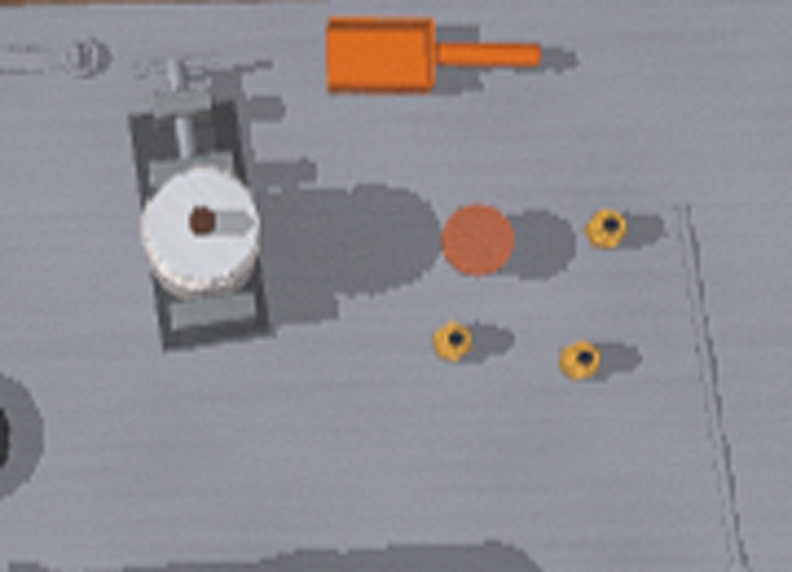

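View pics/t2.png

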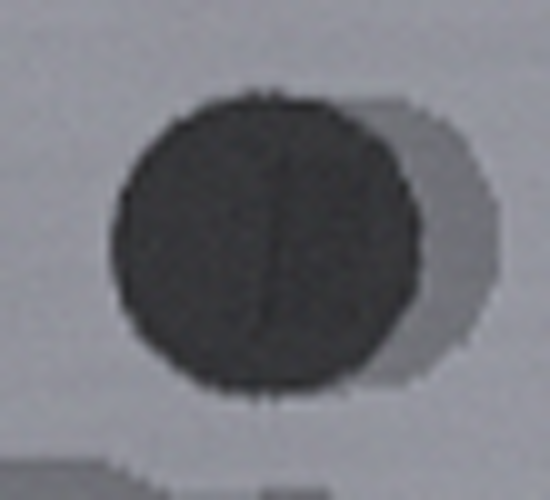

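View pics/s1.png

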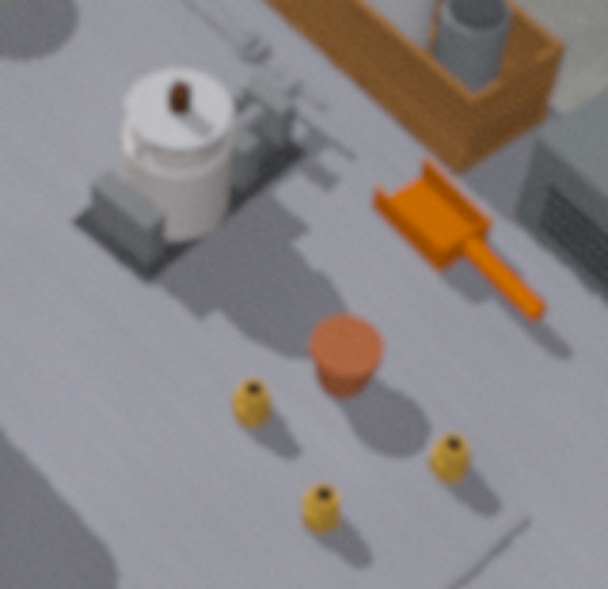

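View pics/s2.png

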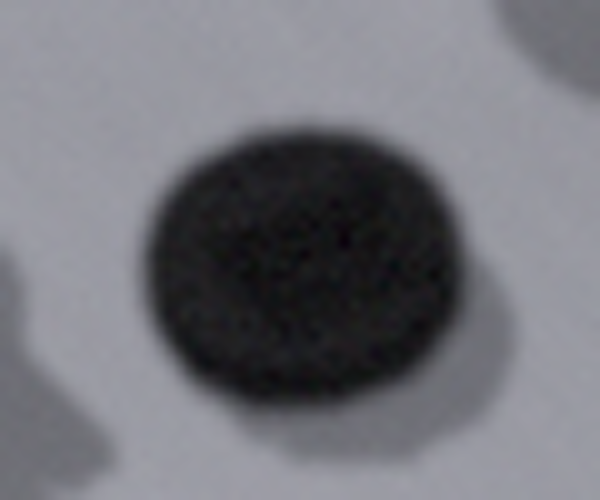

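Tub and cover sit with the clamp about 8° off world x, and three couplings stand upright. Next I'll fit these poses from the clouds.

```bash
cat > fit.py <<'E'
from h import *
from scipy.optimize import least_squares
def circ(p,rad=None):
    x0=[np.median(p[:,0]),np.median(p[:,1])]
    f=lambda q: np.hypot(p[:,0]-q[0],p[:,1]-q[1])-(rad if rad else q[2])
    return least_squares(f,x0+([] if rad else [.03]),loss='soft_l1',f_scale=.001).x
def box(W,x0,x1,y0,y1,z0,z1):
    return W[(W[...,0]>x0)&(W[...,0]<x1)&(W[...,1]>y0)&(W[...,1]<y1)&(W[...,2]>z0)&(W[...,2]<z1)]
E
python3 - <<'E'
from fit import *
for n in('top','side'):
    W=cloud(load(n)); print(n)
    t=box(W,.3,.7,-.1,.1,-.02,.004); print(' table z',np.median(t[:,2]))
    k=box(W,.57,.66,-.05,.05,.138,.16); print(' knob',len(k),k.mean(0).round(4), 'mid xy',((k.max(0)+k.min(0))/2).round(4))
    d=box(W,.54,.68,-.07,.07,.118,.130); 
    h=cv2.convexHull(d[:,:2].astype(np.float32))[:,0]; print(' cover disc',len(d),circ(h).round(4),np.median(d[:,2]))
    l=box(W,.38,.54,.12,.29,.006,.07); h=cv2.convexHull(l[:,:2].astype(np.float32))[:,0]; print(' lid',circ(h).round(4))
    b=box(W,.38,.54,.12,.29,.040,.07); q=cv2.minAreaRect(b[:,:2].astype(np.float32)*1000); u,s,v=np.linalg.svd(b[:,:2]-b[:,:2].mean(0)); print(' bar',len(b),q,b.mean(0).round(4),np.degrees(np.arctan2(v[0,1],v[0,0])).round(1))
    for (x,y) in [(.53,-.207),(.621,-.334),(.515,-.308)]:
        p=box(W,x-.03,x+.03,y-.03,y+.03,.028,.05); print(' coup',len(p),((p.max(0)+p.min(0))/2).round(4),np.median(p,0).round(4))
    j=box(W,.5,.8,-.06,.08,.045,.06); 
    j=j[np.hypot(j[:,0]-.613,j[:,1]+.004)>.05]; print(' jaws',len(j)); 
    for s in(-1,1):
        g=j[(j[:,0]-.613)*s>0]; print('   ',s,len(g),g.mean(0).round(4) if len(g) else '')
    base=box(W,.48,.78,-.09,.09,.004,.03); u=base[:,:2]; 
    if len(u): print(' base',len(u),cv2.minAreaRect((u*1000).astype(np.float32)))
E
```

```text
top
 table z 4.5822694564393206e-05
 knob 29 [ 0.6158 -0.0028  0.1472] mid xy [ 0.6165 -0.0028  0.146 ]
 cover disc 464 [ 0.6163 -0.0029  0.0422] 0.12355015965682237
 lid [0.4651 0.2046 0.0886]
 bar 74 ((462.304931640625, 211.67129516601562), (15.012425422668457, 56.86858367919922), 83.62811279296875) [0.4622 0.2108 0.0498] 173.4
 coup 34 [ 0.5344 -0.2053  0.0354] [ 0.5341 -0.2051  0.0357]
 coup 33 [ 0.626  -0.3357  0.035 ] [ 0.6254 -0.336   0.034 ]
 coup 35 [ 0.5183 -0.3082  0.035 ] [ 0.5179 -0.308   0.0353]
 jaws 261
    -1 106 [ 0.5574 -0.0113  0.0545]
    1 155 [0.7027 0.0099 0.0523]
 base 583 ((629.86279296875, 0.3572998046875), (179.2357940673828, 299.7731628417969), 89.96354675292969)
side
 table z 0.001133827616261213
 knob 38 [ 0.6166 -0.0019  0.1464] mid xy [ 6.169e-01 -1.000e-04  1.457e-01]
 cover disc 399 [ 0.6164 -0.0012  0.0441] 0.12537565329852493
 lid [0.4628 0.1985 0.101 ]
 bar 101 ((465.0103759765625, 213.944580078125), (22.138051986694336, 59.438385009765625), 80.5552749633789) [0.4654 0.212  0.0497] 171.3
 coup 47 [ 0.5355 -0.2034  0.0354] [ 0.5345 -0.2061  0.0352]
 coup 54 [ 0.6268 -0.3329  0.0353] [ 0.6243 -0.3325  0.0356]
 coup 52 [ 0.518  -0.3069  0.0349] [ 0.5182 -0.3067  0.0358]
 jaws 255
    -1 123 [ 0.5578 -0.0099  0.0541]
    1 132 [0.7138 0.0028 0.0521]
 base 1164 ((629.9928588867188, -0.11991119384765625), (299.65618896484375, 179.1502227783203), 0.04829319566488266)
```

```bash
python3 -m creep '[{"tx":-0.02,"ty":0.03,"tz":-0.04,"ax":-8},{"tx":-0.02,"ty":0.06,"tz":-0.08,"ax":-16},{"tx":-0.02,"ty":0.09,"tz":-0.12,"ax":-24.9},{"tx":-0.02,"ty":0.12,"tz":-0.16,"ax":-24.9},{"tx":-0.02,"ty":0.149,"tz":-0.2,"ax":-24.9}]'; python3 -c "
from h import *
tool([.6163,-.0025,.2]); print(r.get_state()['joints'].round(1)); print(R.from_euler('xyz',r.get_state()['eef_rot'],degrees=True).as_matrix().round(3))"
```

```text
tcp [0.286  0.6109 0.2257] rot [  94.74   89.91 -110.35] w 0.0877 t 0.1
shift tool [ 0.0264  0.4155 -0.5593]
[ 81.4  20.6   0.6  -0.  -70.1 -16.5]
[[-0.001 -0.424 -0.906]
 [-0.001 -0.906  0.424]
 [-1.     0.001 -0.   ]]invalid input
```

```bash
python3 -m creep '[{"ax":-8,"ay":0,"az":0,"tx":-0.02,"ty":0.03,"tz":-0.04,"fingers":0.0876},{"ax":-16,"ay":0,"az":0,"tx":-0.02,"ty":0.06,"tz":-0.08,"fingers":0.0876},{"ax":-24,"ay":0,"az":0,"tx":-0.02,"ty":0.09,"tz":-0.12,"fingers":0.0876},{"ax":-25,"ay":0,"az":0,"tx":-0.02,"ty":0.12,"tz":-0.16,"fingers":0.0876},{"ax":-25,"ay":0,"az":0,"tx":-0.02,"ty":0.15,"tz":-0.2,"fingers":0.0876}]'
```

```text
time_s: 0.6
tcp_pos: [0.4024, 0.3919, 0.2464]
eef_rot: [43.8, 90.0, -136.2]
contact_force: [0.8, 0.2, -0.1]
gripper_width: 0.0877
```

```bash
python3 -c "
from h import *
tool([.6163,-.0025,.2]); print(r.get_state()['joints'].round(1)); print(R.from_euler('xyz',r.get_state()['eef_rot'],degrees=True).as_matrix().round(3))"
```

```text
tcp [0.4024 0.3919 0.2464] rot [  43.8    89.98 -136.21] w 0.0877 t 0.6
shift tool [ 0.0464  0.3943 -0.214 ]
[ 64.2   9.2 -12.1  -0.  -68.7  25.8]
[[-0. -0. -1.]
 [-0. -1.  0.]
 [-1.  0.  0.]]
```

```bash
python3 -m creep '[{"ax":0,"ay":0,"az":0,"tx":0,"ty":0.044,"tz":-0.024,"fingers":0.06},{"ax":0,"ay":0,"az":0,"tx":0,"ty":0.088,"tz":-0.048,"fingers":0.06},{"ax":0,"ay":0,"az":0,"tx":0,"ty":0.132,"tz":-0.072,"fingers":0.06},{"ax":0,"ay":0,"az":0,"tx":0,"ty":0.176,"tz":-0.096,"fingers":0.06},{"ax":0,"ay":0,"az":0,"tx":0,"ty":0.22,"tz":-0.12,"fingers":0.06}]'
python3 -m creep '[{"ax":0,"ay":0,"az":0,"tx":0.01,"ty":0.044,"tz":-0.024,"fingers":0.05},{"ax":0,"ay":0,"az":0,"tx":0.02,"ty":0.088,"tz":-0.048,"fingers":0.05},{"ax":0,"ay":0,"az":0,"tx":0.03,"ty":0.132,"tz":-0.072,"fingers":0.05},{"ax":0,"ay":0,"az":0,"tx":0.046,"ty":0.174,"tz":-0.094,"fingers":0.05},{"ax":0,"ay":0,"az":0,"tx":0.046,"ty":0.1743,"tz":-0.094,"fingers":0.05}]'
```

```text
time_s: 1.1
tcp_pos: [0.5218, 0.1722, 0.2465]
eef_rot: [-33.6, 90.0, 146.3]
contact_force: [0.7, 1.1, 0.6]
gripper_width: 0.0606
time_s: 1.6
tcp_pos: [0.6152, -0.0048, 0.1973]
eef_rot: [16.8, 89.7, -163.5]
contact_force: [-0.0, -0.2, -0.4]
gripper_width: 0.05
```

```bash
python3 - <<'E'
from h import *
tool([.6163,-.0025,.128])
for n in('top','side'):
    c=cap(n); q=proj(c,[.6163,-.0025,.136])[0]; print(n,q)
crop(c,'s3.png',300,150,400,250,6)
E
```

```text
tcp [ 0.6152 -0.0048  0.1973] rot [  16.82   89.72 -163.54] w 0.05 t 1.6
shift tool [ 0.0693 -0.0024 -0.0014]
top [325.40345116 180.32586998]
side [346.96364579 206.17945574]
```

View pics/s3.png

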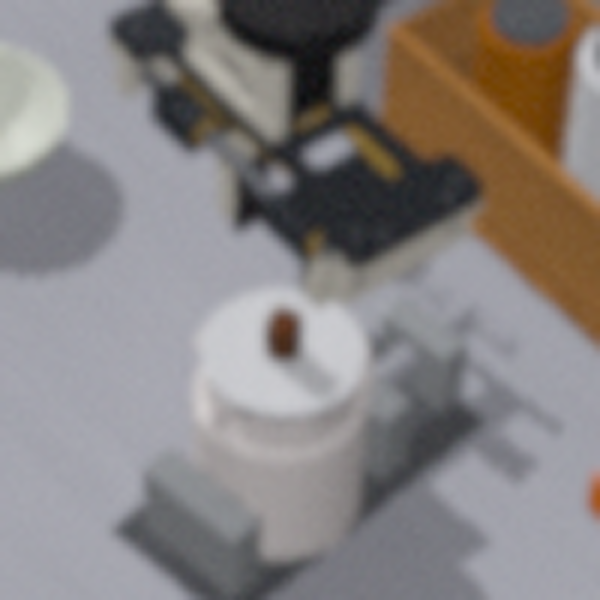

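```bash
python3 -m creep '[{"ax":0,"ay":0,"az":0,"tx":0.035,"ty":0,"tz":0,"fingers":0.05},{"ax":0,"ay":0,"az":0,"tx":0.06,"ty":0,"tz":0,"fingers":0.05},{"ax":0,"ay":0,"az":0,"tx":0.072,"ty":0,"tz":0,"fingers":0.05},{"ax":0,"ay":0,"az":0,"tx":0.072,"ty":0,"tz":0,"fingers":0.05},{"ax":0,"ay":0,"az":0,"tx":0.072,"ty":0,"tz":0,"fingers":0.03}]' 20
python3 -m creep '[{"ax":0,"ay":0,"az":0,"tx":0,"ty":0,"tz":0,"fingers":0.01},{"ax":0,"ay":0,"az":0,"tx":0,"ty":0,"tz":0,"fingers":0.01},{"ax":0,"ay":0,"az":0,"tx":0,"ty":0,"tz":0,"fingers":0.01},{"ax":0,"ay":0,"az":0,"tx":0,"ty":0,"tz":0,"fingers":0.01},{"ax":0,"ay":0,"az":0,"tx":0,"ty":0,"tz":0,"fingers":0.01}]' 20
```

```text
time_s: 2.2
tcp_pos: [0.6158, 0.0005, 0.1298]
eef_rot: [175.7, 89.9, -4.3]
contact_force: [1.2, 0.4, 0.2]
gripper_width: 0.0461
time_s: 2.7
tcp_pos: [0.6154, -0.0005, 0.129]
eef_rot: [169.3, 90.0, -10.8]
contact_force: [0.3, -1.5, 0.4]
gripper_width: 0.0194
```

```bash
python3 -m creep '[{"ax":0,"ay":0,"az":0,"tx":-0.02,"ty":0,"tz":0,"fingers":0.01},{"ax":0,"ay":0,"az":0,"tx":-0.05,"ty":0,"tz":0,"fingers":0.01},{"ax":0,"ay":0,"az":0,"tx":-0.06,"ty":0,"tz":0.04,"fingers":0.01},{"ax":0,"ay":0,"az":0,"tx":-0.06,"ty":0,"tz":0.08,"fingers":0.01},{"ax":0,"ay":0,"az":0,"tx":-0.06,"ty":0,"tz":0.12,"fingers":0.01}]'
python3 -m creep '[{"ax":0,"ay":0,"az":0,"tx":0,"ty":0,"tz":0.04,"fingers":0.01},{"ax":0,"ay":0,"az":0,"tx":0.04,"ty":0,"tz":0.056,"fingers":0.01},{"ax":0,"ay":0,"az":0,"tx":0.09,"ty":0,"tz":0.056,"fingers":0.01},{"ax":0,"ay":0,"az":0,"tx":0.13,"ty":0,"tz":0.056,"fingers":0.01},{"ax":0,"ay":0,"az":0,"tx":0.15,"ty":0,"tz":0.056,"fingers":0.01}]'
python3 -c "
from h import *
tool([.44,0,.0125])
c=cap('side'); crop(c,'s4.png',240,180,400,320,4)
c=cap('top');crop(c,'t4.png',260,130,400,280,4)"
```

```text
time_s: 3.2
tcp_pos: [0.4937, -0.0001, 0.1884]
eef_rot: [-72.8, 90.0, 107.1]
contact_force: [-0.6, 0.4, -0.5]
gripper_width: 0.0192
time_s: 3.7
tcp_pos: [0.437, -0.0006, 0.036]
eef_rot: [15.6, 89.8, -164.5]
contact_force: [-0.1, 0.7, -0.9]
gripper_width: 0.0194
tcp [ 0.437  -0.0006  0.036 ] rot [  15.59   89.81 -164.52] w 0.0194 t 3.7
shift tool [ 0.0235 -0.0006 -0.003 ]
```

View pics/s4.png

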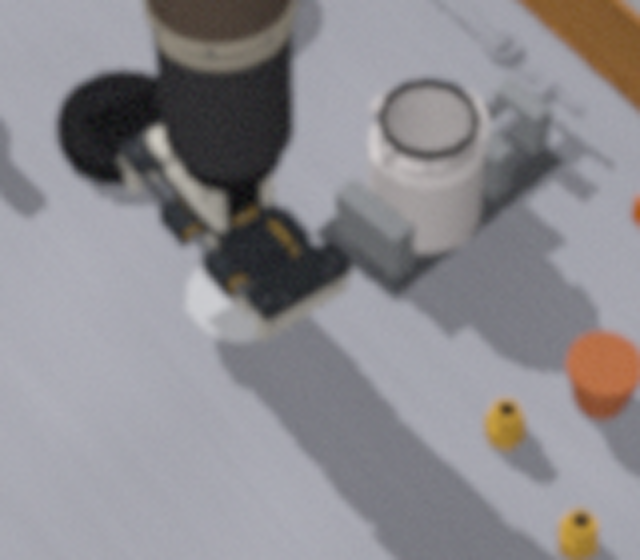

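View pics/t4.png

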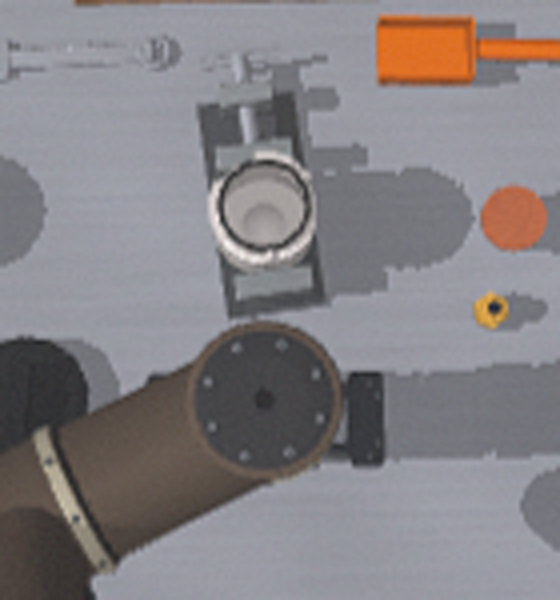

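```bash
python3 -m creep '[{"ax":0,"ay":0,"az":0,"tx":0.01,"ty":0,"tz":0,"fingers":0.01},{"ax":0,"ay":0,"az":0,"tx":0.018,"ty":0,"tz":0,"fingers":0.01},{"ax":0,"ay":0,"az":0,"tx":0.021,"ty":0,"tz":0,"fingers":0.01},{"ax":0,"ay":0,"az":0,"tx":0.021,"ty":0,"tz":0,"fingers":0.01},{"ax":0,"ay":0,"az":0,"tx":0.021,"ty":0,"tz":0,"fingers":0.01}]'
python3 -m creep '[{"ax":0,"ay":0,"az":0,"tx":0.002,"ty":0,"tz":0,"fingers":0.01},{"ax":0,"ay":0,"az":0,"tx":0.003,"ty":0,"tz":0,"fingers":0.01},{"ax":0,"ay":0,"az":0,"tx":0.003,"ty":0,"tz":0,"fingers":0.01}]'
```

```text
time_s: 4.3
tcp_pos: [0.4395, 0.0001, 0.018]
eef_rot: [-157.1, 90.0, 22.8]
contact_force: [0.0, -0.8, -1.8]
gripper_width: 0.0194
time_s: 4.6
tcp_pos: [0.4391, -0.0, 0.0146]
eef_rot: [-161.3, 90.0, 18.6]
contact_force: [0.2, -0.4, -2.7]
gripper_width: 0.019
```

```bash
python3 -m creep '[{"ax":0,"ay":0,"az":0,"tx":0.001,"ty":0,"tz":0,"fingers":0.01},{"ax":0,"ay":0,"az":0,"tx":0.002,"ty":0,"tz":0,"fingers":0.01},{"ax":0,"ay":0,"az":0,"tx":0.002,"ty":0,"tz":0,"fingers":0.01}]'
python3 -m creep '[{"ax":0,"ay":0,"az":0,"tx":0.001,"ty":0,"tz":0,"fingers":0.01},{"ax":0,"ay":0,"az":0,"tx":0.001,"ty":0,"tz":0,"fingers":0.01}]'
```

```text
time_s: 4.9
tcp_pos: [0.4395, -0.0, 0.0138]
eef_rot: [166.4, 90.0, -13.6]
contact_force: [-6.2, -0.8, 20.8]
gripper_width: 0.0193
time_s: 5.1
tcp_pos: [0.4399, 0.0, 0.0131]
eef_rot: [177.7, 89.9, -2.3]
contact_force: [-6.3, -0.4, 23.5]
gripper_width: 0.0193
```

```bash
python3 -m creep '[{"ax":0,"ay":0,"az":0,"tx":-0.0015,"ty":0,"tz":0,"fingers":0.01},{"ax":0,"ay":0,"az":0,"tx":-0.0015,"ty":0,"tz":0,"fingers":0.05},{"ax":0,"ay":0,"az":0,"tx":-0.0015,"ty":0,"tz":0,"fingers":0.05},{"ax":0,"ay":0,"az":0,"tx":-0.0015,"ty":0,"tz":0,"fingers":0.05},{"ax":0,"ay":0,"az":0,"tx":-0.0015,"ty":0,"tz":0,"fingers":0.05}]'
python3 -m creep '[{"ax":0,"ay":0,"az":0,"tx":-0.02,"ty":0,"tz":0,"fingers":0.05},{"ax":0,"ay":0,"az":0,"tx":-0.06,"ty":0,"tz":0,"fingers":0.05},{"ax":0,"ay":0,"az":0,"tx":-0.1,"ty":0.03,"tz":-0.01,"fingers":0.05},{"ax":0,"ay":0,"az":0,"tx":-0.1,"ty":0.07,"tz":-0.03,"fingers":0.05},{"ax":0,"ay":0,"az":0,"tx":-0.1,"ty":0.11,"tz":-0.055,"fingers":0.05}]'
python3 -c "
from h import *
tool([.5345,-.205,.12])
c=cap('side'); cv2.imwrite('pics/s5.png',c['pixels'])
c=cap('top');cv2.imwrite('pics/t5.png',c['pixels'])"
```

```text
time_s: 5.6
tcp_pos: [0.4391, -0.0, 0.0129]
eef_rot: [25.5, 90.0, -154.6]
contact_force: [-0.5, 0.2, 0.2]
gripper_width: 0.0456
time_s: 6.1
tcp_pos: [0.4953, -0.1108, 0.1151]
eef_rot: [-169.3, 89.8, 10.8]
contact_force: [1.0, 1.0, 0.7]
gripper_width: 0.0501
tcp [ 0.4953 -0.1108  0.1151] rot [-169.28   89.75   10.76] w 0.0501 t 6.1
shift tool [-0.0048  0.0942 -0.0392]
```

View pics/s5.png

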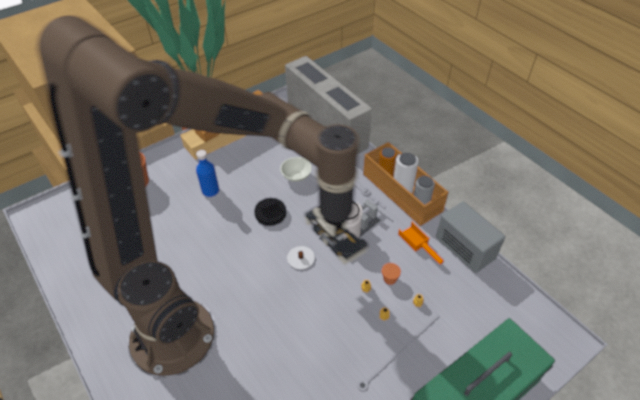

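View pics/t5.png

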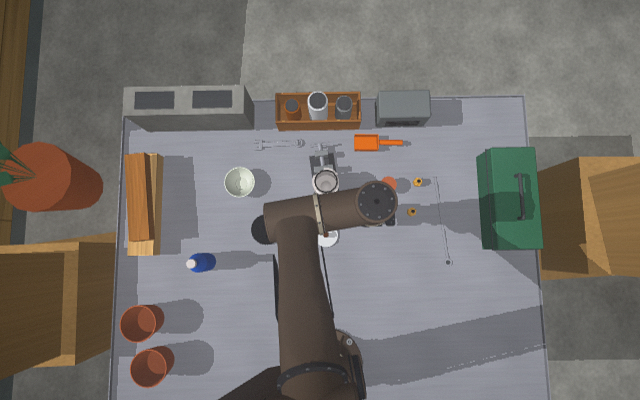

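```bash
python3 -m creep '[{"ax":0,"ay":0,"az":0,"tx":0,"ty":0.04,"tz":-0.016,"fingers":0.05},{"ax":0,"ay":0,"az":0,"tx":0,"ty":0.08,"tz":-0.034,"fingers":0.05},{"ax":0,"ay":0,"az":0,"tx":0,"ty":0.094,"tz":-0.039,"fingers":0.05},{"ax":0,"ay":0,"az":0,"tx":0,"ty":0.094,"tz":-0.039,"fingers":0.05},{"ax":0,"ay":0,"az":0,"tx":0,"ty":0.094,"tz":-0.039,"fingers":0.05}]'
python3 -m creep '[{"ax":0,"ay":0,"az":0,"tx":0,"ty":0,"tz":0,"fingers":0.05}]'
```

```text
time_s: 6.7
tcp_pos: [0.532, -0.2038, 0.1124]
eef_rot: [-16.1, 89.9, 163.7]
contact_force: [0.4, -0.2, -0.6]
gripper_width: 0.0501
time_s: 6.8
tcp_pos: [0.5323, -0.2031, 0.1129]
eef_rot: [-24.0, 90.0, 156.0]
contact_force: [-0.2, 0.0, -0.3]
gripper_width: 0.0499
```

```bash
python3 -m creep '[{"ax":0,"ay":0,"az":0,"tx":0.04,"ty":0.002,"tz":-0.002,"fingers":0.05},{"ax":0,"ay":0,"az":0,"tx":0.075,"ty":0.002,"tz":-0.002,"fingers":0.05},{"ax":0,"ay":0,"az":0,"tx":0.091,"ty":0.002,"tz":-0.002,"fingers":0.05},{"ax":0,"ay":0,"az":0,"tx":0.091,"ty":0.002,"tz":-0.002,"fingers":0.03},{"ax":0,"ay":0,"az":0,"tx":0.091,"ty":0.002,"tz":-0.002,"fingers":0.01}]' 25
python3 -m creep '[{"ax":0,"ay":0,"az":0,"tx":0,"ty":0,"tz":0,"fingers":0.01},{"ax":0,"ay":0,"az":0,"tx":0,"ty":0,"tz":0,"fingers":0.01},{"ax":0,"ay":0,"az":0,"tx":0,"ty":0,"tz":0,"fingers":0.01},{"ax":0,"ay":0,"az":0,"tx":-0.01,"ty":0,"tz":0,"fingers":0.01},{"ax":0,"ay":0,"az":0,"tx":-0.04,"ty":0,"tz":0,"fingers":0.01}]' 25
```

```text
time_s: 7.3
tcp_pos: [0.5352, -0.2054, 0.0227]
eef_rot: [124.8, 90.0, -55.2]
contact_force: [0.7, 0.3, 0.5]
gripper_width: 0.0389
time_s: 7.8
tcp_pos: [0.5326, -0.2059, 0.0606]
eef_rot: [-7.8, 89.7, 172.1]
contact_force: [-0.2, -0.6, -0.7]
gripper_width: 0.0208
```

```bash
python3 -m creep '[{"ax":0,"ay":0,"az":0,"tx":-0.04,"ty":0,"tz":0,"fingers":0.01},{"ax":0,"ay":0,"az":0,"tx":-0.08,"ty":0,"tz":0,"fingers":0.01},{"ax":0,"ay":0,"az":0,"tx":-0.12,"ty":0,"tz":0,"fingers":0.01}]'
python3 -c "
from h import *
tool([.616,-.012,.18])
c=cap('side'); crop(c,'s6.png',300,180,460,335,3.8)
c=cap('top'); crop(c,'t6.png',300,130,460,260,4)"
```

```text
time_s: 8.1
tcp_pos: [0.5343, -0.2062, 0.1845]
eef_rot: [-175.3, 90.0, 4.6]
contact_force: [1.5, -0.3, -1.9]
gripper_width: 0.0209
tcp [ 0.5343 -0.2062  0.1845] rot [-175.34   89.99    4.56] w 0.0209 t 8.1
shift tool [ 0.0045 -0.1944 -0.0813]
```

View pics/s6.png

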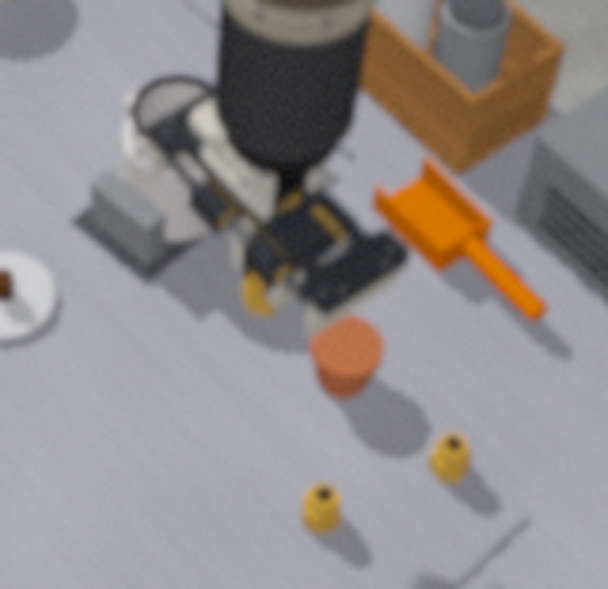

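```bash
python3 -m creep '[{"ax":0,"ay":0,"az":0,"tx":0,"ty":-0.04,"tz":-0.016,"fingers":0.01},{"ax":0,"ay":0,"az":0,"tx":0,"ty":-0.085,"tz":-0.035,"fingers":0.01},{"ax":0,"ay":0,"az":0,"tx":0,"ty":-0.13,"tz":-0.053,"fingers":0.01},{"ax":0,"ay":0,"az":0,"tx":0,"ty":-0.17,"tz":-0.071,"fingers":0.01},{"ax":0,"ay":0,"az":0,"tx":0,"ty":-0.194,"tz":-0.081,"fingers":0.01}]'
python3 -m creep '[{"ax":0,"ay":0,"az":0,"tx":0.01,"ty":0,"tz":0,"fingers":0.01},{"ax":0,"ay":0,"az":0,"tx":0.03,"ty":0,"tz":0,"fingers":0.01},{"ax":0,"ay":0,"az":0,"tx":0.045,"ty":0,"tz":0,"fingers":0.01},{"ax":0,"ay":0,"az":0,"tx":0.05,"ty":0,"tz":0,"fingers":0.01},{"ax":0,"ay":0,"az":0,"tx":0.05,"ty":0,"tz":0,"fingers":0.01}]'
python3 -c "
from h import *
tool([.616,-.012,.124])
c=cap('side'); crop(c,'s7.png',300,150,400,250,6)
c=cap('top'); crop(c,'t7.png',300,130,460,260,4)"
```

```text
time_s: 8.7
tcp_pos: [0.6169, -0.0096, 0.1823]
eef_rot: [-144.0, 90.0, 36.0]
contact_force: [0.6, -0.1, -1.4]
gripper_width: 0.0212
time_s: 9.2
tcp_pos: [0.6154, -0.013, 0.1314]
eef_rot: [15.6, 89.9, -164.5]
contact_force: [1.1, -0.2, 0.2]
gripper_width: 0.0211
tcp [ 0.6154 -0.013   0.1314] rot [  15.63   89.89 -164.49] w 0.0211 t 9.2
shift tool [ 0.0074 -0.001  -0.0007]
```

View pics/s7.png

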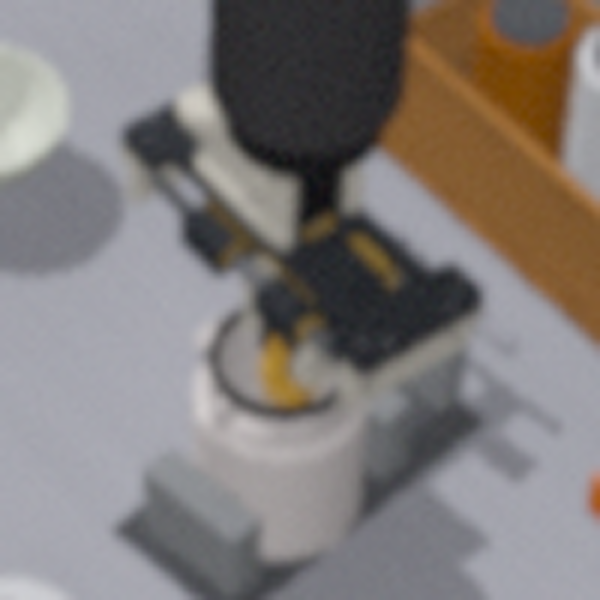

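```bash
python3 -m creep '[{"ax":0,"ay":0,"az":0,"tx":0.006,"ty":0,"tz":0,"fingers":0.01},{"ax":0,"ay":0,"az":0,"tx":0.006,"ty":0,"tz":0,"fingers":0.05},{"ax":0,"ay":0,"az":0,"tx":0.006,"ty":0,"tz":0,"fingers":0.05},{"ax":0,"ay":0,"az":0,"tx":0.006,"ty":0,"tz":0,"fingers":0.05},{"ax":0,"ay":0,"az":0,"tx":0.006,"ty":0,"tz":0,"fingers":0.05}]'
python3 -m creep '[{"ax":0,"ay":0,"az":0,"tx":-0.03,"ty":0,"tz":0,"fingers":0.05},{"ax":0,"ay":0,"az":0,"tx":-0.06,"ty":0.03,"tz":0.02,"fingers":0.05},{"ax":0,"ay":0,"az":0,"tx":-0.06,"ty":0.07,"tz":0.04,"fingers":0.05},{"ax":0,"ay":0,"az":0,"tx":-0.06,"ty":0.11,"tz":0.06,"fingers":0.05},{"ax":0,"ay":0,"az":0,"tx":-0.06,"ty":0.15,"tz":0.08,"fingers":0.05}]'
python3 - <<'E'
from fit import *
tool([.518,-.308,.12])
for n in('side','top'):
    c=cap(n); W=cloud(c); cv2.imwrite('pics/%s8.png'%n,c['pixels'])
    for (x,y) in [(.53,-.207),(.621,-.334),(.515,-.308)]:
        p=box(W,x-.04,x+.04,y-.04,y+.04,.028,.05)
        if len(p): print(n,' coup',len(p),((p.max(0)+p.min(0))/2).round(4),np.median(p,0).round(4))
crop(load('side'),'s8.png',300,150,460,310,3.6)
E
```

```text
time_s: 9.8
tcp_pos: [0.6163, -0.0122, 0.1264]
eef_rot: [-172.6, 90.0, 7.3]
contact_force: [1.0, -0.5, -0.1]
gripper_width: 0.0466
time_s: 10.3
tcp_pos: [0.5352, -0.1632, 0.1867]
eef_rot: [179.9, 89.9, -0.1]
contact_force: [1.8, -1.1, -0.2]
gripper_width: 0.05
tcp [ 0.5352 -0.1632  0.1867] rot [ 1.7992e+02  8.9930e+01 -1.2000e-01] w 0.05 t 10.3
shift tool [0.0667 0.1448 0.0172]
side  coup 52 [ 0.6247 -0.3338  0.0358] [ 0.6255 -0.3328  0.0351]
side  coup 56 [ 0.518  -0.3095  0.0353] [ 0.5176 -0.3084  0.0355]
top  coup 8 [ 0.5078 -0.3115  0.0339] [ 0.5093 -0.3105  0.0366]
```

View pics/s8.png

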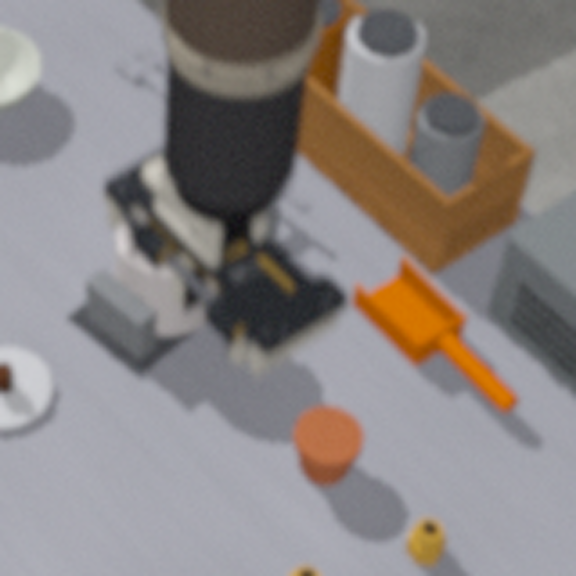

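View pics/top8.png

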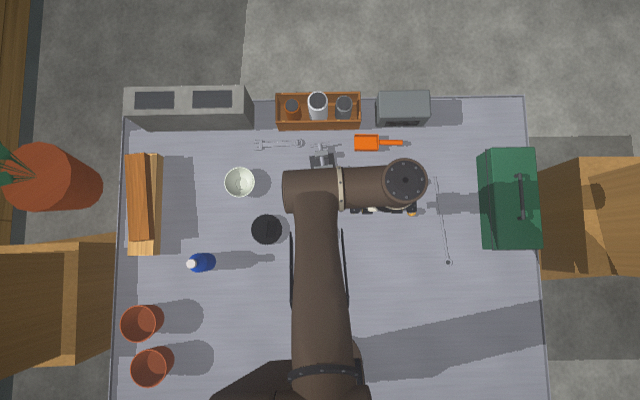

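```bash
python3 -m creep '[{"ax":0,"ay":0,"az":0,"tx":0.02,"ty":0.045,"tz":0.006,"fingers":0.05},{"ax":0,"ay":0,"az":0,"tx":0.05,"ty":0.09,"tz":0.012,"fingers":0.05},{"ax":0,"ay":0,"az":0,"tx":0.08,"ty":0.135,"tz":0.017,"fingers":0.05},{"ax":0,"ay":0,"az":0,"tx":0.1,"ty":0.145,"tz":0.017,"fingers":0.05},{"ax":0,"ay":0,"az":0,"tx":0.1,"ty":0.145,"tz":0.017,"fingers":0.05}]'
python3 -m creep '[{"ax":0,"ay":0,"az":0,"tx":0,"ty":0,"tz":0,"fingers":0.05},{"ax":0,"ay":0,"az":0,"tx":0,"ty":0,"tz":0,"fingers":0.05}]'
```

```text
time_s: 10.9
tcp_pos: [0.5161, -0.3084, 0.0821]
eef_rot: [-17.1, 89.6, 162.6]
contact_force: [-0.5, 0.3, -0.3]
gripper_width: 0.0497
time_s: 11.1
tcp_pos: [0.5198, -0.3067, 0.0872]
eef_rot: [159.1, 89.9, -20.9]
contact_force: [0.3, 0.1, 0.2]
gripper_width: 0.0497
```

```bash
python3 -m creep '[{"ax":0,"ay":0,"az":0,"tx":0.035,"ty":0.001,"tz":0,"fingers":0.05},{"ax":0,"ay":0,"az":0,"tx":0.066,"ty":0.001,"tz":0,"fingers":0.05},{"ax":0,"ay":0,"az":0,"tx":0.066,"ty":0.001,"tz":0,"fingers":0.05},{"ax":0,"ay":0,"az":0,"tx":0.066,"ty":0.001,"tz":0,"fingers":0.05},{"ax":0,"ay":0,"az":0,"tx":0.066,"ty":0.001,"tz":0,"fingers":0.018}]' 25
python3 -m creep '[{"ax":0,"ay":0,"az":0,"tx":0,"ty":0,"tz":0,"fingers":0.01},{"ax":0,"ay":0,"az":0,"tx":0,"ty":0,"tz":0,"fingers":0.01},{"ax":0,"ay":0,"az":0,"tx":0,"ty":0,"tz":0,"fingers":0.01},{"ax":0,"ay":0,"az":0,"tx":0,"ty":0,"tz":0,"fingers":0.01},{"ax":0,"ay":0,"az":0,"tx":0,"ty":0,"tz":0,"fingers":0.01}]' 25
```

```text
time_s: 11.6
tcp_pos: [0.5205, -0.3081, 0.0224]
eef_rot: [160.0, 89.8, -20.0]
contact_force: [0.7, 0.9, 0.6]
gripper_width: 0.0464
time_s: 12.1
tcp_pos: [0.5191, -0.3083, 0.0208]
eef_rot: [155.5, 89.9, -24.5]
contact_force: [-0.5, 1.9, 6.2]
gripper_width: 0.0211
```

```bash
python3 -m creep '[{"ax":0,"ay":0,"az":0,"tx":-0.02,"ty":0,"tz":0,"fingers":0.01},{"ax":0,"ay":0,"az":0,"tx":-0.06,"ty":0,"tz":0,"fingers":0.01},{"ax":0,"ay":0,"az":0,"tx":-0.11,"ty":0,"tz":0,"fingers":0.01},{"ax":0,"ay":0,"az":0,"tx":-0.15,"ty":0,"tz":0,"fingers":0.01},{"ax":0,"ay":0,"az":0,"tx":-0.16,"ty":-0.04,"tz":-0.012,"fingers":0.01}]'
python3 -m creep '[{"ax":0,"ay":0,"az":0,"tx":0,"ty":-0.045,"tz":-0.014,"fingers":0.01},{"ax":0,"ay":0,"az":0,"tx":0,"ty":-0.09,"tz":-0.028,"fingers":0.01},{"ax":0,"ay":0,"az":0,"tx":0,"ty":-0.135,"tz":-0.042,"fingers":0.01},{"ax":0,"ay":0,"az":0,"tx":0,"ty":-0.18,"tz":-0.056,"fingers":0.01},{"ax":0,"ay":0,"az":0,"tx":0,"ty":-0.225,"tz":-0.07,"fingers":0.01}]'
python3 -c "
from h import *
tool([.616,.010,.125])
c=cap('side'); crop(c,'s9.png',300,150,400,250,6)"
```

```text
time_s: 12.6
tcp_pos: [0.5322, -0.2713, 0.1852]
eef_rot: [157.1, 89.6, -23.2]
contact_force: [1.3, 0.8, -0.5]
gripper_width: 0.0211
time_s: 13.1
tcp_pos: [0.6011, -0.0414, 0.1799]
eef_rot: [-18.7, 90.0, 161.2]
contact_force: [1.2, -0.3, -0.2]
gripper_width: 0.021
tcp [ 0.6011 -0.0414  0.1799] rot [-18.71  89.98 161.2 ] w 0.021 t 13.1
shift tool [ 0.0549 -0.0514 -0.0149]
```

View pics/s9.png

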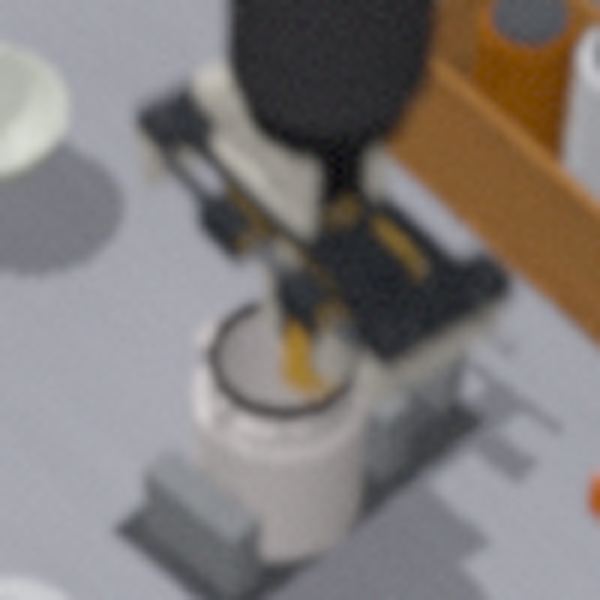

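```bash
python3 -m creep '[{"ax":0,"ay":0,"az":0,"tx":0,"ty":-0.03,"tz":-0.008,"fingers":0.01},{"ax":0,"ay":0,"az":0,"tx":0,"ty":-0.05,"tz":-0.014,"fingers":0.01},{"ax":0,"ay":0,"az":0,"tx":0.03,"ty":-0.05,"tz":-0.014,"fingers":0.01},{"ax":0,"ay":0,"az":0,"tx":0.05,"ty":-0.05,"tz":-0.014,"fingers":0.01},{"ax":0,"ay":0,"az":0,"tx":0.053,"ty":-0.05,"tz":-0.014,"fingers":0.01}]'
python3 -m creep '[{"ax":0,"ay":0,"az":0,"tx":0.002,"ty":0,"tz":0,"fingers":0.01},{"ax":0,"ay":0,"az":0,"tx":0.002,"ty":0,"tz":0,"fingers":0.05},{"ax":0,"ay":0,"az":0,"tx":0.002,"ty":0,"tz":0,"fingers":0.05},{"ax":0,"ay":0,"az":0,"tx":0.002,"ty":0,"tz":0,"fingers":0.05},{"ax":0,"ay":0,"az":0,"tx":0.002,"ty":0,"tz":0,"fingers":0.05}]'
python3 -c "
from h import *
tool()
c=cap('side'); crop(c,'s10.png',300,150,400,250,6)"
python3 -m creep '[{"ax":0,"ay":0,"az":0,"tx":-0.03,"ty":0,"tz":0,"fingers":0.05},{"ax":0,"ay":0,"az":0,"tx":-0.06,"ty":0.03,"tz":0.0,"fingers":0.05},{"ax":0,"ay":0,"az":0,"tx":-0.06,"ty":0.08,"tz":0,"fingers":0.05},{"ax":0,"ay":0,"az":0,"tx":-0.06,"ty":0.13,"tz":0,"fingers":0.05},{"ax":0,"ay":0,"az":0,"tx":-0.06,"ty":0.18,"tz":0,"fingers":0.05}]'
python3 - <<'E'
from fit import *
tool([.6255,-.334,.10])
for n in('side','top'):
    c=cap(n); W=cloud(c); cv2.imwrite('pics/%s11.png'%n,c['pixels'])
    for (x,y) in [(.621,-.334)]:
        p=box(W,x-.05,x+.05,y-.05,y+.05,.028,.05)
        if len(p): print(n,' coup',len(p),((p.max(0)+p.min(0))/2).round(4),np.median(p,0).round(4))
crop(load('side'),'s11.png',300,150,460,310,3.6)
crop(load('top'),'t11.png',280,120,440,250,4)
E
```

```text
time_s: 13.65
tcp_pos: [0.6133, 0.0065, 0.1241]
eef_rot: [10.6, 89.7, -169.5]
contact_force: [-0.6, -0.1, -0.8]
gripper_width: 0.021
time_s: 14.15
tcp_pos: [0.6155, 0.0067, 0.1258]
eef_rot: [-165.9, 89.9, 14.0]
contact_force: [-0.1, 0.6, -0.1]
gripper_width: 0.0468
tcp [0.6155 0.0067 0.1258] rot [-165.93   89.93   13.98] w 0.0468 t 14.15
time_s: 14.7
tcp_pos: [0.6149, -0.1747, 0.1859]
eef_rot: [-178.7, 89.9, 1.3]
contact_force: [1.1, 1.4, 0.5]
gripper_width: 0.0501
tcp [ 0.6149 -0.1747  0.1859] rot [-178.7    89.92    1.28] w 0.0501 t 14.7
shift tool [ 0.0859  0.1593 -0.0105]
side  coup 51 [ 0.6267 -0.3316  0.0345] [ 0.6263 -0.3339  0.0343]
top  coup 11 [ 0.6233 -0.341   0.0359] [ 0.6222 -0.341   0.0334]
```

View pics/s10.png

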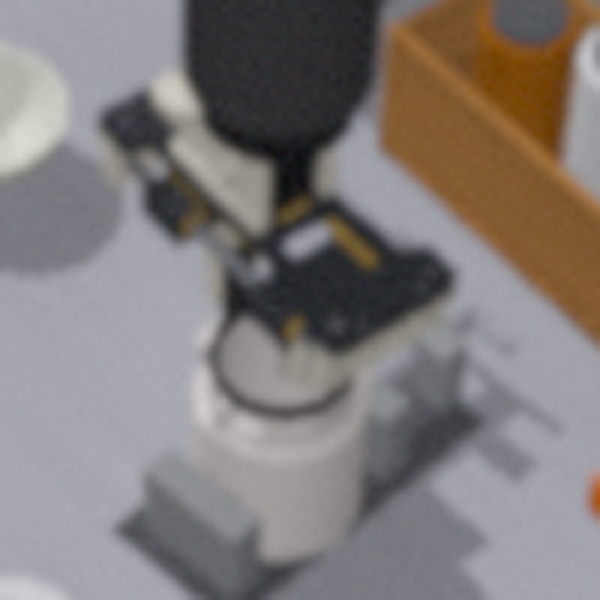

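View pics/side11.png

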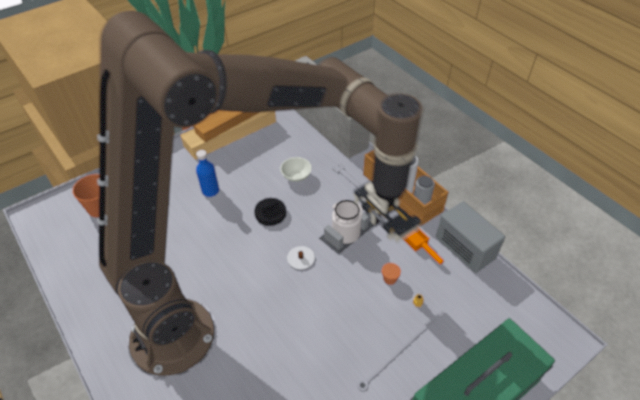

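View pics/t11.png

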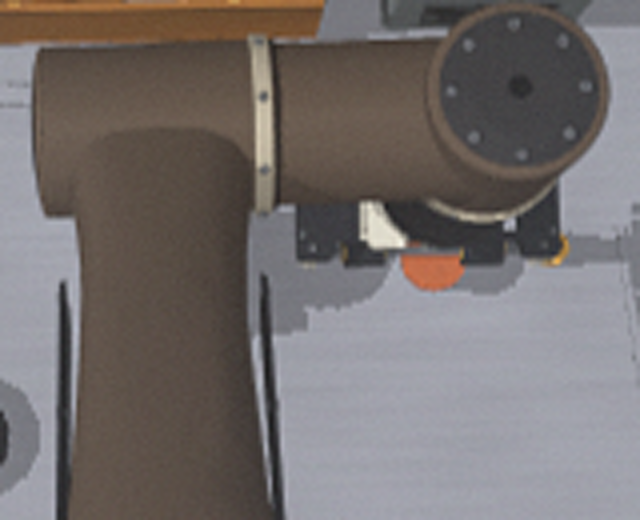

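```bash
python3 -m creep '[{"ax":0,"ay":0,"az":0,"tx":0,"ty":0.045,"tz":-0.003,"fingers":0.05},{"ax":0,"ay":0,"az":0,"tx":0.02,"ty":0.09,"tz":-0.006,"fingers":0.05},{"ax":0,"ay":0,"az":0,"tx":0.05,"ty":0.13,"tz":-0.01,"fingers":0.05},{"ax":0,"ay":0,"az":0,"tx":0.086,"ty":0.159,"tz":-0.01,"fingers":0.05},{"ax":0,"ay":0,"az":0,"tx":0.1,"ty":0.159,"tz":-0.01,"fingers":0.05}]'
python3 -m creep '[{"ax":0,"ay":0,"az":0,"tx":0,"ty":0,"tz":0,"fingers":0.05},{"ax":0,"ay":0,"az":0,"tx":0,"ty":0,"tz":0,"fingers":0.05},{"ax":0,"ay":0,"az":0,"tx":0,"ty":0,"tz":0,"fingers":0.05}]'
```

```text
time_s: 15.3
tcp_pos: [0.6221, -0.3349, 0.0806]
eef_rot: [-16.9, 89.7, 162.8]
contact_force: [-0.0, 0.5, -0.7]
gripper_width: 0.0499
time_s: 15.6
tcp_pos: [0.6261, -0.3316, 0.0873]
eef_rot: [160.1, 89.8, -19.9]
contact_force: [0.6, -0.1, 0.3]
gripper_width: 0.0501
```

```bash
python3 -m creep '[{"ax":0,"ay":0,"az":0,"tx":0.035,"ty":0.002,"tz":0,"fingers":0.05},{"ax":0,"ay":0,"az":0,"tx":0.065,"ty":0.002,"tz":0,"fingers":0.05},{"ax":0,"ay":0,"az":0,"tx":0.065,"ty":0.002,"tz":0,"fingers":0.05},{"ax":0,"ay":0,"az":0,"tx":0.065,"ty":0.002,"tz":0,"fingers":0.05},{"ax":0,"ay":0,"az":0,"tx":0.065,"ty":0.002,"tz":0,"fingers":0.018}]' 25
python3 -m creep '[{"ax":0,"ay":0,"az":0,"tx":0,"ty":0,"tz":0,"fingers":0.01},{"ax":0,"ay":0,"az":0,"tx":0,"ty":0,"tz":0,"fingers":0.01},{"ax":0,"ay":0,"az":0,"tx":0,"ty":0,"tz":0,"fingers":0.01},{"ax":0,"ay":0,"az":0,"tx":0,"ty":0,"tz":0,"fingers":0.01},{"ax":0,"ay":0,"az":0,"tx":0,"ty":0,"tz":0,"fingers":0.01}]' 25
python3 -m creep '[{"ax":0,"ay":0,"az":0,"tx":-0.02,"ty":0,"tz":0,"fingers":0.01},{"ax":0,"ay":0,"az":0,"tx":-0.06,"ty":0,"tz":0,"fingers":0.01},{"ax":0,"ay":0,"az":0,"tx":-0.11,"ty":0,"tz":0,"fingers":0.01},{"ax":0,"ay":0,"az":0,"tx":-0.15,"ty":0,"tz":0,"fingers":0.01},{"ax":0,"ay":0,"az":0,"tx":-0.165,"ty":-0.04,"tz":0.001,"fingers":0.01}]'
```

```text
time_s: 16.1
tcp_pos: [0.6265, -0.3344, 0.0229]
eef_rot: [158.8, 89.8, -21.2]
contact_force: [-0.2, 0.3, 0.4]
gripper_width: 0.0461
time_s: 16.6
tcp_pos: [0.625, -0.3344, 0.0208]
eef_rot: [153.0, 89.9, -27.1]
contact_force: [-1.1, 0.3, 5.8]
gripper_width: 0.0207
time_s: 17.1
tcp_pos: [0.6252, -0.2978, 0.1895]
eef_rot: [153.2, 89.6, -27.0]
contact_force: [1.7, 0.7, -1.4]
gripper_width: 0.0213
```

```bash
python3 -m creep '[{"ax":0,"ay":0,"az":0,"tx":0,"ty":-0.047,"tz":0.003,"fingers":0.01},{"ax":0,"ay":0,"az":0,"tx":0,"ty":-0.094,"tz":0.006,"fingers":0.01},{"ax":0,"ay":0,"az":0,"tx":0,"ty":-0.141,"tz":0.009,"fingers":0.01},{"ax":0,"ay":0,"az":0,"tx":0,"ty":-0.188,"tz":0.012,"fingers":0.01},{"ax":0,"ay":0,"az":0,"tx":0,"ty":-0.235,"tz":0.015,"fingers":0.01}]'
python3 -m creep '[{"ax":0,"ay":0,"az":0,"tx":0,"ty":-0.04,"tz":0.001,"fingers":0.01},{"ax":0,"ay":0,"az":0,"tx":0,"ty":-0.055,"tz":0.001,"fingers":0.01},{"ax":0,"ay":0,"az":0,"tx":0.02,"ty":-0.055,"tz":0.001,"fingers":0.01},{"ax":0,"ay":0,"az":0,"tx":0.045,"ty":-0.055,"tz":0.001,"fingers":0.01},{"ax":0,"ay":0,"az":0,"tx":0.055,"ty":-0.055,"tz":0.001,"fingers":0.01}]'
python3 -c "
from h import *
tool([.608,-.004,.126])
c=cap('side'); crop(c,'s12.png',300,150,400,250,6)"
```

```text
time_s: 17.6
tcp_pos: [0.6084, -0.0575, 0.1848]
eef_rot: [-15.3, 90.0, 164.6]
contact_force: [1.4, 0.4, -1.2]
gripper_width: 0.0211
time_s: 18.1
tcp_pos: [0.6065, -0.0045, 0.1275]
eef_rot: [7.0, 89.8, -173.1]
contact_force: [0.2, -0.3, -1.1]
gripper_width: 0.0212
tcp [ 0.6065 -0.0045  0.1275] rot [   6.99   89.78 -173.11] w 0.0212 t 18.1
shift tool [ 0.0015 -0.0005 -0.0015]
```

View pics/s12.png

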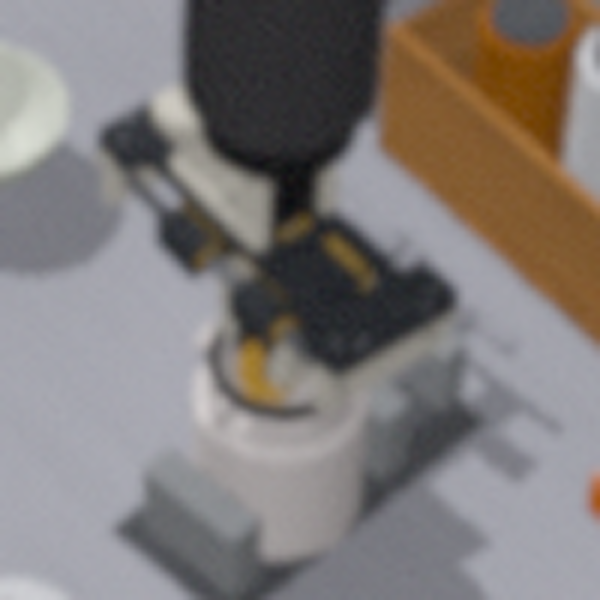

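```bash
python3 -m creep '[{"ax":0,"ay":0,"az":0,"tx":0.003,"ty":0,"tz":0,"fingers":0.01},{"ax":0,"ay":0,"az":0,"tx":0.003,"ty":0,"tz":0,"fingers":0.05},{"ax":0,"ay":0,"az":0,"tx":0.003,"ty":0,"tz":0,"fingers":0.05},{"ax":0,"ay":0,"az":0,"tx":0.003,"ty":0,"tz":0,"fingers":0.05},{"ax":0,"ay":0,"az":0,"tx":0.003,"ty":0,"tz":0,"fingers":0.05}]'
python3 -m creep '[{"ax":0,"ay":0,"az":0,"tx":-0.03,"ty":0,"tz":0,"fingers":0.05},{"ax":0,"ay":0,"az":0,"tx":-0.06,"ty":-0.03,"tz":0.0,"fingers":0.05},{"ax":0,"ay":0,"az":0,"tx":-0.06,"ty":-0.08,"tz":0.03,"fingers":0.05},{"ax":0,"ay":0,"az":0,"tx":-0.06,"ty":-0.12,"tz":0.06,"fingers":0.05},{"ax":0,"ay":0,"az":0,"tx":-0.06,"ty":-0.16,"tz":0.09,"fingers":0.05}]'
python3 - <<'E'
from fit import *
tool([.463,.211,.10])
for n in('side','top'):
    c=cap(n); W=cloud(c); cv2.imwrite('pics/%s13.png'%n,c['pixels'])
crop(load('side'),'s13.png',300,170,400,270,6)
crop(load('top'),'t13.png',290,130,370,220,6)
W=cloud(load('top')); p=box(W,.585,.645,-.035,.03,-.01,.11); print(p.shape, p[:,2].min(),np.percentile(p[:,2],[50,95]))
E
```

```text
time_s: 18.65
tcp_pos: [0.6085, -0.0043, 0.1278]
eef_rot: [-167.2, 89.9, 12.7]
contact_force: [0.5, 1.5, -0.2]
gripper_width: 0.0467
time_s: 19.15
tcp_pos: [0.5225, 0.1505, 0.1875]
eef_rot: [-143.4, 89.9, 36.4]
contact_force: [-0.1, 0.8, 0.3]
gripper_width: 0.05
tcp [0.5225 0.1505 0.1875] rot [-143.44   89.94   36.43] w 0.05 t 19.15
shift tool [ 0.0875 -0.0603  0.0597]
(215, 3) 0.0001282017627977606 [0.04216126 0.09282996]
```

View pics/top13.png

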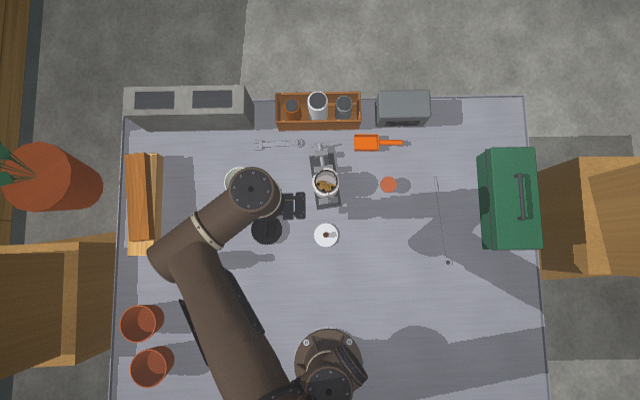

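View pics/t13.png

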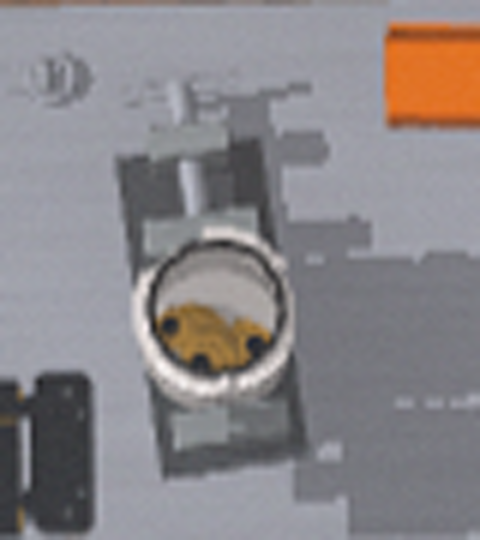

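View pics/side13.png

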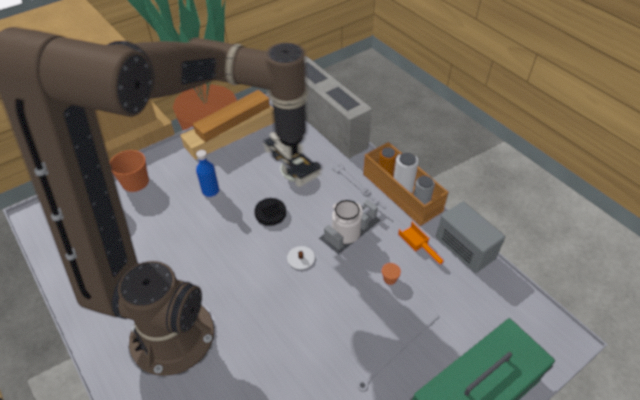

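Three bores are visible inside the tub at t13 (170,325), (200,362), (255,345), so all three couplings are in. The cover lies flat, with its knob at side (301,258). Next I'll measure the tub axis, the clamp yaw and the lid.

```bash
python3 - <<'E'
from fit import *
def ray(c,uv,z):
    M=cv2.Rodrigues(np.array(c['rvec'],float).reshape(3))[0]; C=-M.T@np.array(c['tvec'],float).reshape(3)
    d=M.T@np.array([(uv[0]-c['cx'])/c['fx'],(uv[1]-c['cy'])/c['fy'],1]); return C+d*(z-C[2])/d[2]
c=load('top')
cor=[ray(c,(290+u/6-.4,130+v/6-.4),.008)[:2] for u,v in [(115,158),(262,140),(308,455),(163,478)]]
for a,b,o in((3,0,0),(2,1,0),(0,1,90),(3,2,90)): 
    d=np.array(cor[b])-cor[a]; print('yaw',np.degrees(np.arctan2(d[1],d[0]))+o)
print('base mid',np.mean(cor,0))
for n in('top','side'):
    c=load(n); W=cloud(c); print(n)
    p=box(W,.55,.68,-.07,.06,.114,.125); q=circ(p); print(' ring pts',len(p),q.round(4), 'z',np.median(p[:,2]).round(4)); h=cv2.convexHull(p[:,:2].astype(np.float32))[:,0]; print('  hull',circ(h).round(4))
    # dark ring in image
    g=cv2.cvtColor(c['pixels'],cv2.COLOR_BGR2GRAY); 
    m=(g<80)&(W[...,2]>.105)&(W[...,2]<.13)&(np.hypot(W[...,0]-.616,W[...,1])<.06); v,u=np.nonzero(m); 
    if len(u)>10:
        pp=np.array([ray(c,(a,b),.120) for a,b in zip(u,v)]); print('  dark ring',len(u),circ(pp).round(4))
    k=box(W,.4,.48,-.04,.04,.024,.045); print(' knob on tray',len(k),((k.max(0)+k.min(0))/2).round(4))
    for z0,z1 in((.018,.032),(.041,.06)):
        l=box(W,.39,.54,.14,.28,z0,z1); 
        if len(l)<5: continue
        h=cv2.convexHull(l[:,:2].astype(np.float32))[:,0]
        print(' lid',z0,len(l),circ(h).round(4) if z0<.04 else (l.mean(0),cv2.minAreaRect(l[:,:2].astype(np.float32)*1000)))
    crop(c,'lid_%s.png'%n,235,190,300,250,9)
E
```

```text
yaw 7.738382189526516
yaw 7.061253490495025
yaw 6.178341336216008
yaw 8.137005472112733
base mid [ 0.63657742 -0.0009202 ]
top
 ring pts 119 [ 0.6162 -0.0033  0.0377] z 0.1183
  hull [ 0.6164 -0.0027  0.0456]
  dark ring 51 [ 0.6174 -0.0032  0.0367]
 knob on tray 27 [4.405e-01 1.000e-04 3.230e-02]
 lid 0.018 546 [0.4627 0.2109 0.0533]
 lid 0.041 73 (array([0.4617011 , 0.21093176, 0.05075748]), ((462.3116455078125, 211.4011993408203), (14.42371654510498, 57.04364013671875), 83.34249877929688))
side
 ring pts 176 [ 0.6179 -0.0011  0.0376] z 0.1194
  hull [ 0.6168 -0.0019  0.0467]
 knob on tray 37 [0.4415 0.0031 0.0332]
 lid 0.018 514 [0.4648 0.2137 0.0545]
 lid 0.041 92 (array([0.46442167, 0.21251308, 0.0506991 ]), ((465.27630615234375, 214.34959411621094), (20.09065818786621, 60.2713508605957), 86.8203353881836))
```

View pics/lid_side.png

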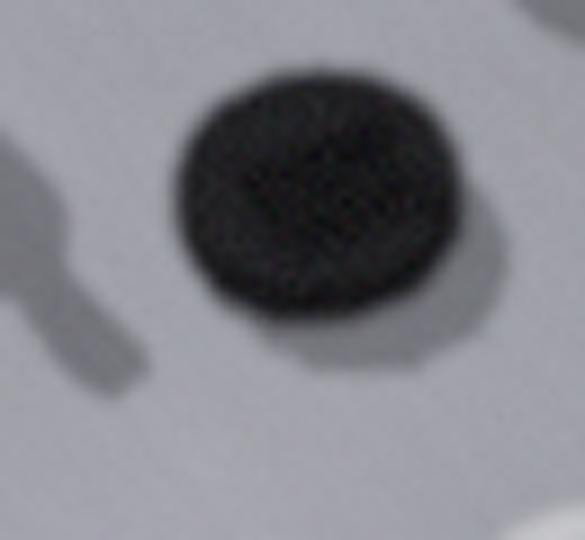

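```bash
python3 -m creep '[{"ax":3,"ay":0,"az":0,"tx":0.01,"ty":-0.03,"tz":0.03,"fingers":0.05},{"ax":6.6,"ay":0,"az":0,"tx":0.04,"ty":-0.05,"tz":0.05,"fingers":0.05},{"ax":6.6,"ay":0,"az":0,"tx":0.08,"ty":-0.06,"tz":0.06,"fingers":0.05},{"ax":6.6,"ay":0,"az":0,"tx":0.09,"ty":-0.06,"tz":0.06,"fingers":0.05},{"ax":6.6,"ay":0,"az":0,"tx":0.09,"ty":-0.06,"tz":0.06,"fingers":0.05}]'
python3 -m creep '[{"ax":0,"ay":0,"az":0,"tx":0,"ty":0,"tz":0,"fingers":0.05},{"ax":0,"ay":0,"az":0,"tx":0,"ty":0,"tz":0,"fingers":0.05},{"ax":0,"ay":0,"az":0,"tx":0,"ty":0,"tz":0,"fingers":0.05}]'
cat >> h.py <<'E'
def st(pt=None):
    tool(pt); s=r.get_state(); m=R.from_euler('xyz',s['eef_rot'],degrees=True).as_matrix()
    print('ydir',np.degrees(np.arctan2(m[1,1],m[0,1])).round(2),'x',m[:,0].round(4),'j',s['joints'].round(1),'F',s['contact_force'].round(1),'M',s['moment'].round(2))
E
python3 -c "
from h import *
st([.4622,.211,.027])"
```

```text
time_s: 19.75
tcp_pos: [0.4631, 0.2087, 0.0962]
eef_rot: [57.4, 89.8, -129.2]
contact_force: [-0.3, 0.5, 0.4]
gripper_width: 0.0498
time_s: 20.05
tcp_pos: [0.4645, 0.2095, 0.0983]
eef_rot: [-132.0, 89.9, 41.3]
contact_force: [-0.1, 0.1, -0.7]
gripper_width: 0.0501
tcp [0.4645 0.2095 0.0983] rot [-132.     89.87   41.26] w 0.0501 t 20.05
shift tool [ 0.0713 -0.0011  0.0026]
ydir -96.73 x [ 0.0017  0.0015 -1.    ] j [ 46.4  12.2 -29.9   0.  -47.8  36.9] F [-0.1  0.1 -0.7] M [-0.04  0.    0.03]
```

```bash
python3 -m creep '[{"ax":0,"ay":0,"az":0,"tx":0.035,"ty":-0.001,"tz":0.002,"fingers":0.05},{"ax":0,"ay":0,"az":0,"tx":0.06,"ty":-0.001,"tz":0.002,"fingers":0.05},{"ax":0,"ay":0,"az":0,"tx":0.07,"ty":-0.001,"tz":0.002,"fingers":0.05},{"ax":0,"ay":0,"az":0,"tx":0.07,"ty":-0.001,"tz":0.002,"fingers":0.05},{"ax":0,"ay":0,"az":0,"tx":0.07,"ty":-0.001,"tz":0.002,"fingers":0.025}]' 40
python3 -c "
from h import *
st([.4622,.211,.027])"
python3 -m creep '[{"ax":0,"ay":0,"az":0,"tx":0,"ty":0,"tz":0,"fingers":0.005},{"ax":0,"ay":0,"az":0,"tx":0,"ty":0,"tz":0,"fingers":0.005},{"ax":0,"ay":0,"az":0,"tx":0,"ty":0,"tz":0,"fingers":0.005},{"ax":0,"ay":0,"az":0,"tx":0,"ty":0,"tz":0,"fingers":0.005},{"ax":0,"ay":0,"az":0,"tx":0,"ty":0,"tz":0,"fingers":0.005}]' 40
python3 -c "
from h import *
st([.4622,.211,.027])"
```

```text
time_s: 20.55
tcp_pos: [0.4623, 0.2109, 0.028]
eef_rot: [-143.9, 89.9, 29.5]
contact_force: [-0.2, 0.3, 0.5]
gripper_width: 0.0461
tcp [0.4623 0.2109 0.028 ] rot [-143.85   89.94   29.47] w 0.0461 t 20.55
shift tool [ 0.001  -0.      0.0001]
ydir -96.68 x [ 1.e-03  5.e-04 -1.e+00] j [ 46.7  17.9 -34.1   0.  -37.9  36.6] F [-0.2  0.3  0.5] M [-0.01 -0.05 -0.04]
time_s: 21.05
tcp_pos: [0.4618, 0.2108, 0.0275]
eef_rot: [-133.6, 90.0, 39.7]
contact_force: [-0.2, 0.4, 4.1]
gripper_width: 0.0137
tcp [0.4618 0.2108 0.0275] rot [-133.62   89.95   39.71] w 0.0137 t 21.05
shift tool [ 0.0005 -0.0002 -0.0004]
ydir -96.67 x [ 6.e-04  5.e-04 -1.e+00] j [ 46.7  17.9 -34.2   0.  -37.9  36.6] F [-0.2  0.4  4.1] M [0.06 0.38 0.08]
```

```bash
python3 -m creep '[{"ax":0,"ay":0,"az":0,"tx":-0.02,"ty":0,"tz":0,"fingers":0.005},{"ax":0,"ay":0,"az":0,"tx":-0.055,"ty":0,"tz":0,"fingers":0.005},{"ax":0,"ay":0,"az":0,"tx":-0.1,"ty":0,"tz":0,"fingers":0.005},{"ax":0,"ay":0,"az":0,"tx":-0.14,"ty":0,"tz":0,"fingers":0.005},{"ax":0,"ay":0,"az":0,"tx":-0.16,"ty":0,"tz":0,"fingers":0.005}]'
python3 -c "
from h import *
st([.6157,-.003,.185])"
```

```text
time_s: 21.55
tcp_pos: [0.4625, 0.2113, 0.1908]
eef_rot: [-134.8, 89.7, 38.5]
contact_force: [0.9, 0.1, -1.6]
gripper_width: 0.0136
tcp [0.4625 0.2113 0.1908] rot [-134.81   89.74   38.53] w 0.0136 t 21.55
shift tool [ 0.0057  0.1951 -0.177 ]
ydir -96.66 x [ 0.0035  0.0028 -1.    ] j [ 46.7   6.2 -23.2   0.  -60.3  36.6] F [ 0.9  0.1 -1.6] M [ 0.04 -0.1  -0.01]
```

```bash
python3 -m creep '[{"ax":2,"ay":0,"az":0,"tx":0,"ty":0.03,"tz":-0.027,"fingers":0.005},{"ax":5,"ay":0,"az":0,"tx":0,"ty":0.06,"tz":-0.054,"fingers":0.005},{"ax":5,"ay":0,"az":0,"tx":0,"ty":0.09,"tz":-0.082,"fingers":0.005},{"ax":5,"ay":0,"az":0,"tx":0,"ty":0.12,"tz":-0.11,"fingers":0.005},{"ax":5,"ay":0,"az":0,"tx":0,"ty":0.15,"tz":-0.137,"fingers":0.005}]'
python3 -c "
from h import *
st([.6157,-.003,.185])
c=cap('side'); crop(c,'s14.png',280,130,400,250,5)"
```

```text
time_s: 22.05
tcp_pos: [0.5806, 0.0442, 0.1868]
eef_rot: [14.9, 90.0, -176.7]
contact_force: [1.9, 1.4, -0.5]
gripper_width: 0.0137
tcp [0.5806 0.0442 0.1868] rot [  14.94   89.96 -176.73] w 0.0137 t 22.05
shift tool [ 0.0017  0.0391 -0.0439]
ydir -101.67 x [-7.e-04 -0.e+00 -1.e+00] j [ 23.6  13.6 -14.6  -0.  -61.9  54.8] F [ 1.9  1.4 -0.5] M [ 0.12 -0.12 -0.  ]
```

View pics/s14.png

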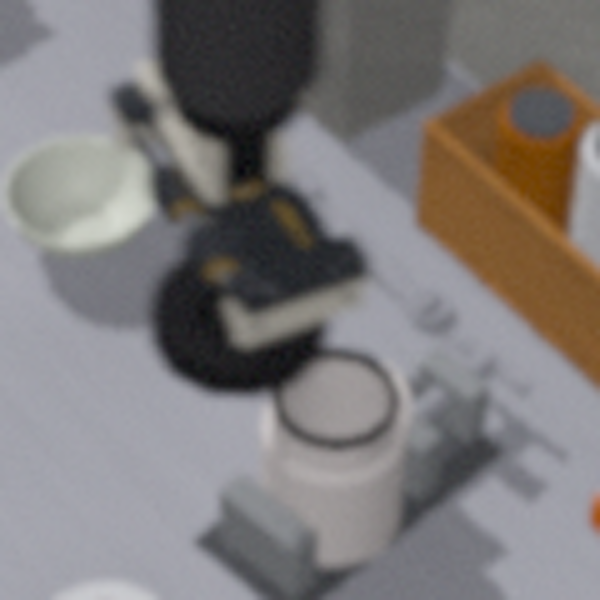

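```bash
python3 -m creep '[{"ax":0,"ay":0,"az":0,"tx":0,"ty":0.022,"tz":-0.026,"fingers":0.005},{"ax":0,"ay":0,"az":0,"tx":0,"ty":0.038,"tz":-0.043,"fingers":0.005},{"ax":0,"ay":0,"az":0,"tx":0,"ty":0.038,"tz":-0.043,"fingers":0.005},{"ax":0,"ay":0,"az":0,"tx":0,"ty":0.038,"tz":-0.043,"fingers":0.005},{"ax":0,"ay":0,"az":0,"tx":0,"ty":0.038,"tz":-0.043,"fingers":0.005}]'
python3 - <<'E'
from fit import *
st([.6157,-.003,.145])
for n in('side','top'):
    c=cap(n); W=cloud(c)
    l=box(W,.5,.73,-.12,.12,.165,.185); h=cv2.convexHull(l[:,:2].astype(np.float32))[:,0]; print(n,len(l),circ(l[:, :2]) if len(l)<5 else circ(h).round(4))
crop(load('side'),'s15.png',280,130,400,250,5)
E
```

```text
time_s: 22.6
tcp_pos: [0.614, 0.0001, 0.1868]
eef_rot: [7.6, 90.0, 176.0]
contact_force: [0.3, -0.3, -1.7]
gripper_width: 0.0136
tcp [6.140e-01 1.000e-04 1.868e-01] rot [  7.63  89.96 175.95] w 0.0136 t 22.6
shift tool [ 0.0418  0.0027 -0.0023]
ydir -101.67 x [-7.e-04  0.e+00 -1.e+00] j [ 18.2  16.5 -10.6  -0.  -63.   60.1] F [ 0.3 -0.3 -1.7] M [-0.05 -0.01 -0.03]
side 281 [0.616  0.0012 0.0547]
top 148 [ 6.139e-01 -1.000e-04  5.300e-02]
```

View pics/s15.png

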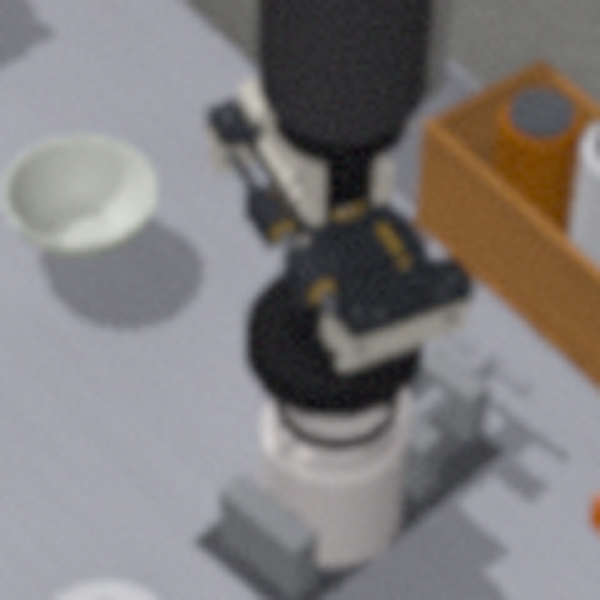

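```bash
python3 -m creep '[{"ax":0,"ay":0,"az":0,"tx":0.01,"ty":0.0025,"tz":-0.0023,"fingers":0.005},{"ax":0,"ay":0,"az":0,"tx":0.03,"ty":0.0025,"tz":-0.0023,"fingers":0.005},{"ax":0,"ay":0,"az":0,"tx":0.04,"ty":0.0025,"tz":-0.0023,"fingers":0.005},{"ax":0,"ay":0,"az":0,"tx":0.042,"ty":0.0025,"tz":-0.0023,"fingers":0.005},{"ax":0,"ay":0,"az":0,"tx":0.042,"ty":0.0025,"tz":-0.0023,"fingers":0.005}]'
python3 - <<'E'
from fit import *
st([.6157,-.003,.1405])
for n in('side','top'):
    c=cap(n); W=cloud(c)
    l=box(W,.5,.73,-.12,.12,.125,.145); h=cv2.convexHull(l[:,:2].astype(np.float32))[:,0]; print(n,len(l),circ(l[:, :2]) if len(l)<5 else circ(h).round(4))
E
```

```text
time_s: 23.2
tcp_pos: [0.6162, -0.0031, 0.1448]
eef_rot: [43.3, 90.0, -148.3]
contact_force: [0.2, 0.3, -0.4]
gripper_width: 0.0138
tcp [ 0.6162 -0.0031  0.1448] rot [  43.31   89.95 -148.35] w 0.0138 t 23.2
shift tool [ 0.0043 -0.      0.0005]
ydir -101.66 x [-7.e-04 -4.e-04 -1.e+00] j [ 17.8  18.7 -13.3   0.  -58.   60.5] F [ 0.2  0.3 -0.4] M [-0.03 -0.04 -0.02]
side 340 [ 0.6172 -0.0027  0.0538]
top 170 [ 0.6172 -0.0035  0.0537]
```

```bash
python3 -m creep '[{"ax":0,"ay":0,"az":0,"tx":0.002,"ty":0,"tz":0,"fingers":0.005},{"ax":0,"ay":0,"az":0,"tx":0.004,"ty":0,"tz":0,"fingers":0.005},{"ax":0,"ay":0,"az":0,"tx":0.004,"ty":0,"tz":0,"fingers":0.005}]'
python3 -m creep '[{"ax":0,"ay":0,"az":0,"tx":0.001,"ty":0,"tz":0,"fingers":0.005},{"ax":0,"ay":0,"az":0,"tx":0.002,"ty":0,"tz":0,"fingers":0.005},{"ax":0,"ay":0,"az":0,"tx":0.002,"ty":0,"tz":0,"fingers":0.005}]'
python3 -m creep '[{"ax":0,"ay":0,"az":0,"tx":0.001,"ty":0,"tz":0,"fingers":0.005},{"ax":0,"ay":0,"az":0,"tx":0.002,"ty":0,"tz":0,"fingers":0.005},{"ax":0,"ay":0,"az":0,"tx":0.002,"ty":0,"tz":0,"fingers":0.005}]'
```

```text
time_s: 23.6
tcp_pos: [0.6162, -0.0032, 0.141]
eef_rot: [-19.7, 90.0, 148.6]
contact_force: [-0.1, 0.6, -1.2]
gripper_width: 0.0139
time_s: 23.9
tcp_pos: [0.6164, -0.0032, 0.139]
eef_rot: [157.6, 90.0, -34.0]
contact_force: [-0.3, -0.2, -0.9]
gripper_width: 0.0136
time_s: 24.2
tcp_pos: [0.6166, -0.0032, 0.1386]
eef_rot: [-179.1, 89.9, -10.7]
contact_force: [-5.3, 0.8, 9.2]
gripper_width: 0.0141
```

```bash
python3 -m creep '[{"ax":0,"ay":0,"az":0,"tx":-0.001,"ty":0,"tz":0,"fingers":0.005},{"ax":-4,"ay":0,"az":0,"tx":-0.0015,"ty":0,"tz":0,"fingers":0.005},{"ax":-8,"ay":0,"az":0,"tx":-0.002,"ty":0,"tz":0,"fingers":0.005},{"ax":-12,"ay":0,"az":0,"tx":-0.0022,"ty":0,"tz":0,"fingers":0.005},{"ax":-16,"ay":0,"az":0,"tx":-0.0025,"ty":0,"tz":0,"fingers":0.005}]'; python3 -c "
from h import *
st()"
```

```text
time_s: 24.7
tcp_pos: [0.6168, -0.0031, 0.14]
eef_rot: [-177.3, 89.9, 7.1]
contact_force: [0.2, 0.7, 0.3]
gripper_width: 0.0135
tcp [ 0.6168 -0.0031  0.14  ] rot [-177.34   89.93    7.15] w 0.0135 t 24.7
ydir -85.52 x [ 1.1e-03  1.0e-04 -1.0e+00] j [ 17.8  18.9 -13.7   0.  -57.3  76.6] F [0.2 0.7 0.3] M [0.01 0.   0.  ]
```

```bash
python3 -m creep '[{"ax":-5,"ay":0,"az":0,"tx":0,"ty":0,"tz":0,"fingers":0.005},{"ax":-10,"ay":0,"az":0,"tx":0,"ty":0,"tz":0,"fingers":0.005},{"ax":-15,"ay":0,"az":0,"tx":0.0005,"ty":0,"tz":0,"fingers":0.005},{"ax":-20,"ay":0,"az":0,"tx":0.001,"ty":0,"tz":0,"fingers":0.005},{"ax":-25,"ay":0,"az":0,"tx":0.001,"ty":0,"tz":0,"fingers":0.005}]'; python3 -c "
from h import *
st()"
python3 -m creep '[{"ax":0,"ay":0,"az":0,"tx":0.002,"ty":0,"tz":0,"fingers":0.005},{"ax":0,"ay":0,"az":0,"tx":0.004,"ty":0,"tz":0,"fingers":0.005},{"ax":0,"ay":0,"az":0,"tx":0.004,"ty":0,"tz":0,"fingers":0.005}]'; python3 -c "
from h import *
st()"
```

```text
time_s: 25.2
tcp_pos: [0.6162, -0.0032, 0.1383]
eef_rot: [-36.1, 90.0, 173.5]
contact_force: [-0.7, -0.5, -1.5]
gripper_width: 0.014
tcp [ 0.6162 -0.0032  0.1383] rot [-36.05  89.98 173.46] w 0.014 t 25.2
ydir -60.48 x [-3.e-04  0.e+00 -1.e+00] j [ 17.8  19.  -13.8  -0.  -57.2 101.7] F [-0.7 -0.5 -1.5] M [-0.09  0.02 -0.02]
time_s: 25.5
tcp_pos: [0.616, -0.0032, 0.134]
eef_rot: [-23.3, 90.0, -174.1]
contact_force: [-0.5, 0.0, -1.1]
gripper_width: 0.0135
tcp [ 0.616  -0.0032  0.134 ] rot [ -23.3    89.95 -174.1 ] w 0.0135 t 25.5
ydir -60.8 x [-8.e-04 -1.e-04 -1.e+00] j [ 17.8  19.3 -14.1  -0.  -56.7 101.4] F [-0.5  0.  -1.1] M [-0.09 -0.01 -0.02]
```

```bash
python3 -m creep '[{"ax":0,"ay":0,"az":0,"tx":0.002,"ty":0,"tz":0,"fingers":0.005},{"ax":0,"ay":0,"az":0,"tx":0.004,"ty":0,"tz":0,"fingers":0.005},{"ax":0,"ay":0,"az":0,"tx":0.006,"ty":0,"tz":0,"fingers":0.005},{"ax":0,"ay":0,"az":0,"tx":0.007,"ty":0,"tz":0,"fingers":0.005},{"ax":0,"ay":0,"az":0,"tx":0.007,"ty":0,"tz":0,"fingers":0.005}]'; python3 -c "
from h import *
st()"
```

```text
time_s: 26.0
tcp_pos: [0.6162, -0.0032, 0.1274]
eef_rot: [-10.6, 90.0, -161.3]
contact_force: [-0.7, 1.0, -0.2]
gripper_width: 0.0137
tcp [ 0.6162 -0.0032  0.1274] rot [ -10.62   89.98 -161.31] w 0.0137 t 26.0
ydir -60.69 x [-4.e-04 -1.e-04 -1.e+00] j [ 17.8  19.6 -14.5   0.  -55.9 101.5] F [-0.7  1.  -0.2] M [-0.07 -0.01 -0.  ]
```

```bash
python3 -m creep '[{"ax":0,"ay":0,"az":0,"tx":0.001,"ty":0,"tz":0,"fingers":0.005},{"ax":0,"ay":0,"az":0,"tx":0.0018,"ty":0,"tz":0,"fingers":0.005},{"ax":0,"ay":0,"az":0,"tx":0.0018,"ty":0,"tz":0,"fingers":0.005}]'; python3 -c "
from h import *
st()"
```

```text
time_s: 26.3
tcp_pos: [0.6164, -0.0032, 0.1259]
eef_rot: [147.9, 90.0, -2.8]
contact_force: [-0.9, -0.2, -0.2]
gripper_width: 0.0137
tcp [ 0.6164 -0.0032  0.1259] rot [147.87  89.98  -2.81] w 0.0137 t 26.3
ydir -60.68 x [ 3.e-04 -0.e+00 -1.e+00] j [ 17.8  19.7 -14.6   0.  -55.7 101.5] F [-0.9 -0.2 -0.2] M [ 0.    0.19 -0.02]
```

```bash
python3 -m creep '[{"ax":5,"ay":0,"az":0,"tx":0.0003,"ty":0,"tz":0,"fingers":0.005},{"ax":10,"ay":0,"az":0,"tx":0.0006,"ty":0,"tz":0,"fingers":0.005},{"ax":15,"ay":0,"az":0,"tx":0.0008,"ty":0,"tz":0,"fingers":0.005},{"ax":20,"ay":0,"az":0,"tx":0.001,"ty":0,"tz":0,"fingers":0.005},{"ax":25,"ay":0,"az":0,"tx":0.001,"ty":0,"tz":0,"fingers":0.005}]' 50; python3 -c "
from h import *
st()"
```

```text
time_s: 26.8
tcp_pos: [0.6169, -0.0031, 0.1254]
eef_rot: [177.7, 89.9, 1.8]
contact_force: [0.5, 1.3, 2.4]
gripper_width: 0.0135
tcp [ 0.6169 -0.0031  0.1254] rot [177.66  89.93   1.8 ] w 0.0135 t 26.8
ydir -85.87 x [ 0.0013  0.     -1.    ] j [ 17.8  19.7 -14.6   0.  -55.6  76.3] F [0.5 1.3 2.4] M [-0.01  0.02  0.05]
```

```bash
python3 -m creep '[{"ax":5,"ay":0,"az":0,"tx":0,"ty":0,"tz":0,"fingers":0.005},{"ax":10,"ay":0,"az":0,"tx":0.0002,"ty":0,"tz":0,"fingers":0.005},{"ax":15,"ay":0,"az":0,"tx":0.0004,"ty":0,"tz":0,"fingers":0.005},{"ax":20,"ay":0,"az":0,"tx":0.0006,"ty":0,"tz":0,"fingers":0.005},{"ax":25,"ay":0,"az":0,"tx":0.0006,"ty":0,"tz":0,"fingers":0.005}]' 50; python3 -c "
from h import *
st()"
```

```text
time_s: 27.3
tcp_pos: [0.617, -0.0031, 0.1249]
eef_rot: [-158.4, 89.9, 0.8]
contact_force: [0.5, 0.4, 2.7]
gripper_width: 0.0137
tcp [ 0.617  -0.0031  0.1249] rot [-158.36   89.91    0.78] w 0.0137 t 27.3
ydir -110.86 x [ 0.0016  0.     -1.    ] j [ 17.8  19.8 -14.7   0.  -55.5  51.3] F [0.5 0.4 2.7] M [-0.    0.05  0.07]
```

```bash
python3 -m creep '[{"ax":4,"ay":0,"az":0,"tx":0,"ty":0,"tz":0,"fingers":0.005},{"ax":8,"ay":0,"az":0,"tx":0,"ty":0,"tz":0,"fingers":0.005},{"ax":12,"ay":0,"az":0,"tx":0.0002,"ty":0,"tz":0,"fingers":0.005},{"ax":16,"ay":0,"az":0,"tx":0.0003,"ty":0,"tz":0,"fingers":0.005},{"ax":20,"ay":0,"az":0,"tx":0.0004,"ty":0,"tz":0,"fingers":0.005}]' 60; python3 -c "
from h import *
st()"
python3 -m creep '[{"ax":1,"ay":0,"az":0,"tx":0,"ty":0,"tz":0,"fingers":0.005},{"ax":2,"ay":0,"az":0,"tx":0,"ty":0,"tz":0,"fingers":0.005},{"ax":3,"ay":0,"az":0,"tx":0,"ty":0,"tz":0,"fingers":0.005},{"ax":4,"ay":0,"az":0,"tx":0,"ty":0,"tz":0,"fingers":0.005},{"ax":4,"ay":0,"az":0,"tx":0,"ty":0,"tz":0,"fingers":0.005}]' 60; python3 -c "
from h import *
st()"
```

```text
time_s: 27.8
tcp_pos: [0.6171, -0.0031, 0.1246]
eef_rot: [-136.8, 89.9, 2.4]
contact_force: [-0.3, -0.3, 3.0]
gripper_width: 0.0134
tcp [ 0.6171 -0.0031  0.1246] rot [-136.77   89.9     2.41] w 0.0134 t 27.8
ydir -130.82 x [ 1.8e-03  1.0e-04 -1.0e+00] j [ 17.8  19.8 -14.7   0.  -55.4  31.3] F [-0.3 -0.3  3. ] M [0.02 0.03 0.09]
time_s: 28.3
tcp_pos: [0.6164, -0.0029, 0.1242]
eef_rot: [-104.9, 90.0, 30.4]
contact_force: [-2.3, 0.8, 5.1]
gripper_width: 0.0136
tcp [ 0.6164 -0.0029  0.1242] rot [-104.91   89.98   30.42] w 0.0136 t 28.3
ydir -134.67 x [ 3.e-04  2.e-04 -1.e+00] j [ 17.9  19.8 -14.7  -0.  -55.5  27.5] F [-2.3  0.8  5.1] M [0.73 0.62 0.37]
```

```bash
python3 -m creep '[{"ax":0.5,"ay":0,"az":0,"tx":0,"ty":0,"tz":0,"fingers":0.005},{"ax":1,"ay":0,"az":0,"tx":0,"ty":0,"tz":0,"fingers":0.005},{"ax":1,"ay":0,"az":0,"tx":0,"ty":0,"tz":0,"fingers":0.005}]' 60; python3 -c "
from h import *
st()"
python3 -m creep '[{"ax":0.5,"ay":0,"az":0,"tx":0,"ty":0,"tz":0,"fingers":0.005},{"ax":1,"ay":0,"az":0,"tx":0,"ty":0,"tz":0,"fingers":0.005},{"ax":1,"ay":0,"az":0,"tx":0,"ty":0,"tz":0,"fingers":0.005}]' 60; python3 -c "
from h import *
st()"
```

```text
time_s: 28.6
tcp_pos: [0.6163, -0.0028, 0.1242]
eef_rot: [-104.2, 90.0, 30.1]
contact_force: [-2.1, 2.4, 6.3]
gripper_width: 0.0139
tcp [ 0.6163 -0.0028  0.1242] rot [-104.24   89.98   30.15] w 0.0139 t 28.6
ydir -135.61 x [ 2.e-04  1.e-04 -1.e+00] j [ 17.9  19.8 -14.7  -0.  -55.5  26.5] F [-2.1  2.4  6.3] M [0.85 0.74 0.71]
time_s: 28.9
tcp_pos: [0.6163, -0.0028, 0.1242]
eef_rot: [-126.1, 90.0, 7.3]
contact_force: [-1.6, 2.8, 6.4]
gripper_width: 0.0137
tcp [ 0.6163 -0.0028  0.1242] rot [-126.15   89.99    7.27] w 0.0137 t 28.9
ydir -136.58 x [ 2.e-04  0.e+00 -1.e+00] j [ 17.9  19.8 -14.7   0.  -55.5  25.5] F [-1.6  2.8  6.4] M [0.96 0.84 0.97]
```

```bash
python3 -m creep '[{"ax":0.5,"ay":0,"az":0,"tx":0,"ty":0,"tz":0,"fingers":0.005},{"ax":1,"ay":0,"az":0,"tx":0,"ty":0,"tz":0,"fingers":0.005},{"ax":1,"ay":0,"az":0,"tx":0,"ty":0,"tz":0,"fingers":0.005}]' 60; python3 -c "
from h import *
st()"
python3 -m creep '[{"ax":-1,"ay":0,"az":0,"tx":0,"ty":0,"tz":0,"fingers":0.005},{"ax":-2,"ay":0,"az":0,"tx":0,"ty":0,"tz":0,"fingers":0.005},{"ax":-2,"ay":0,"az":0,"tx":0,"ty":0,"tz":0,"fingers":0.005},{"ax":-2,"ay":0,"az":0,"tx":-0.0003,"ty":0,"tz":0,"fingers":0.005}]' 60; python3 -c "
from h import *
st()"
```

```text
time_s: 29.2
tcp_pos: [0.6163, -0.0027, 0.1242]
eef_rot: [-132.3, 90.0, 0.1]
contact_force: [-2.9, 1.6, 6.4]
gripper_width: 0.014
tcp [ 0.6163 -0.0027  0.1242] rot [-132.3    89.99    0.15] w 0.014 t 29.2
ydir -137.56 x [ 2.e-04  0.e+00 -1.e+00] j [ 17.9  19.8 -14.7   0.  -55.5  24.6] F [-2.9  1.6  6.4] M [0.99 0.76 1.27]
time_s: 29.6
tcp_pos: [0.6163, -0.0027, 0.1243]
eef_rot: [-70.7, 90.0, 63.7]
contact_force: [-0.7, 2.6, 3.6]
gripper_width: 0.0136
tcp [ 0.6163 -0.0027  0.1243] rot [-70.71  89.98  63.69] w 0.0136 t 29.6
ydir -135.6 x [ 1.e-04  3.e-04 -1.e+00] j [ 17.9  19.8 -14.7  -0.  -55.5  26.5] F [-0.7  2.6  3.6] M [0.95 0.32 0.72]
```

```bash
python3 -m creep '[{"ax":0,"ay":0,"az":0,"tx":0,"ty":0,"tz":0,"fingers":0.03},{"ax":0,"ay":0,"az":0,"tx":0,"ty":0,"tz":0,"fingers":0.05},{"ax":0,"ay":0,"az":0,"tx":0,"ty":0,"tz":0,"fingers":0.05},{"ax":0,"ay":0,"az":0,"tx":0,"ty":0,"tz":0,"fingers":0.05},{"ax":0,"ay":0,"az":0,"tx":-0.01,"ty":0,"tz":0,"fingers":0.05}]'
python3 -m creep '[{"ax":0,"ay":0,"az":0,"tx":-0.03,"ty":0,"tz":0,"fingers":0.05},{"ax":0,"ay":0,"az":0,"tx":-0.07,"ty":0,"tz":0,"fingers":0.05},{"ax":0,"ay":0,"az":0,"tx":-0.1,"ty":-0.03,"tz":0.03,"fingers":0.05},{"ax":0,"ay":0,"az":0,"tx":-0.1,"ty":-0.06,"tz":0.06,"fingers":0.05},{"ax":0,"ay":0,"az":0,"tx":-0.1,"ty":-0.09,"tz":0.09,"fingers":0.05}]'
python3 -c "
from h import *
st()"
```

```text
time_s: 30.1
tcp_pos: [0.6152, -0.0035, 0.1328]
eef_rot: [55.6, 89.8, -170.2]
contact_force: [0.0, 0.9, -0.1]
gripper_width: 0.047
time_s: 30.6
tcp_pos: [0.6184, 0.1254, 0.2368]
eef_rot: [-108.3, 89.8, 25.9]
contact_force: [1.1, -1.0, -1.4]
gripper_width: 0.0499
tcp [0.6184 0.1254 0.2368] rot [-108.3    89.78   25.95] w 0.0499 t 30.6
ydir -135.75 x [ 0.0034  0.0017 -1.    ] j [ 29.2  16.   -4.6   0.  -69.3  15.1] F [ 1.1 -1.  -1.4] M [-0.01 -0.09 -0.06]
```

```bash
python3 -m creep '[{"ax":0,"ay":0,"az":0,"tx":0,"ty":-0.02,"tz":0.03,"fingers":0.05},{"ax":0,"ay":0,"az":0,"tx":0,"ty":-0.04,"tz":0.06,"fingers":0.05},{"ax":0,"ay":0,"az":0,"tx":0,"ty":-0.06,"tz":0.09,"fingers":0.05},{"ax":0,"ay":0,"az":0,"tx":0,"ty":-0.08,"tz":0.12,"fingers":0.05},{"ax":0,"ay":0,"az":0,"tx":0,"ty":-0.1,"tz":0.15,"fingers":0.05}]'
python3 - <<'E'
from fit import *
for n in('side','top'):
    c=cap(n); W=cloud(c); cv2.imwrite('pics/%s16.png'%n,c['pixels'])
    l=box(W,.5,.73,-.1,.1,.110,.125); h=cv2.convexHull(l[:,:2].astype(np.float32))[:,0]
    A=np.c_[l[:,:2],np.ones(len(l))]; co=np.linalg.lstsq(A,l[:,2],rcond=None)[0]; print(n,'disc',len(l),circ(h).round(4),'z',np.median(l[:,2]).round(4),'tilt deg',np.degrees(co[:2]).round(2))
    b=box(W,.5,.73,-.1,.1,.138,.16); print('bar',len(b),b.mean(0).round(4),np.percentile(b[:,2],80),cv2.minAreaRect(b[:,:2].astype(np.float32)*1000))
crop(load('side'),'s16.png',300,160,400,260,6)
crop(load('top'),'t16.png',290,130,370,220,6)
E
```

```text
time_s: 31.1
tcp_pos: [0.5842, 0.3027, 0.235]
eef_rot: [-102.2, 90.0, 32.1]
contact_force: [0.6, 0.4, 0.6]
gripper_width: 0.0497
side disc 481 [ 0.6177 -0.0031  0.0547] z 0.1221 tilt deg [1.44 1.47]
bar 112 [ 0.6173 -0.0034  0.1472] 0.15065193242846406 ((617.71337890625, -2.6989173889160156), (19.28956413269043, 59.1680908203125), 48.55294418334961)
top disc 636 [ 0.6162 -0.0044  0.0537] z 0.1211 tilt deg [ 0.01 -0.16]
bar 82 [ 0.6159 -0.0046  0.1472] 0.14956420606491158 ((616.5704956054688, -5.122997283935547), (14.014806747436523, 58.71383285522461), 45.1148796081543)
```

View pics/s16.png

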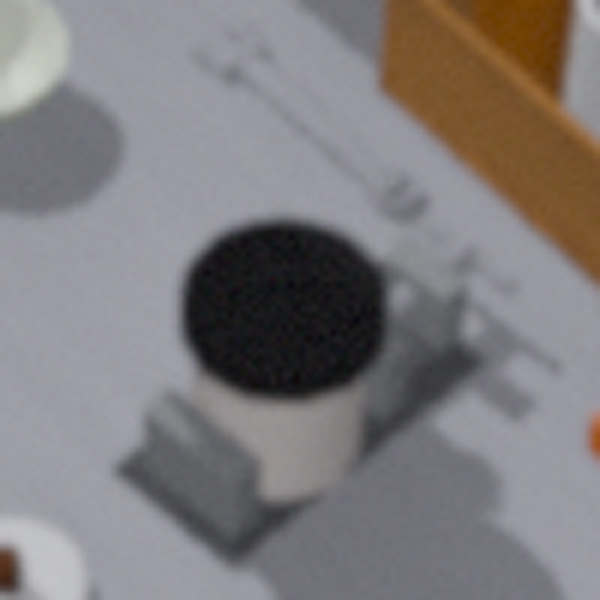

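View pics/top16.png

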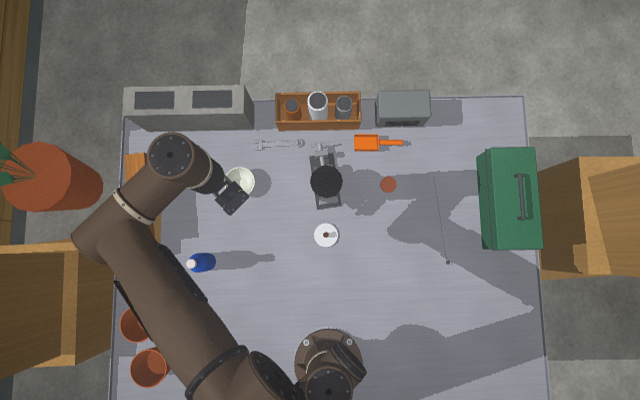

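View pics/t16.png

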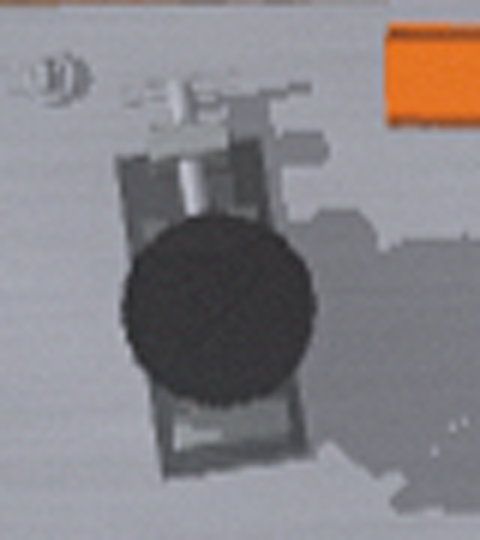

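The bar lies at -52.3° in the tub frame, against a home angle of -52°. The lid disc is level at z = 0.121, and the cover shows at top (326,235). One check that the cover is flat and no brass is left on the tray, then I'll hand in.

```bash
python3 - <<'E'
from fit import *
for n in('top','side'):
    W=cloud(load(n)); l=box(W,.38,.5,-.06,.06,.005,.016); A=np.c_[l[:,:2],np.ones(len(l))]; co=np.linalg.lstsq(A,l[:,2],rcond=None)[0]; print(n,len(l),np.median(l[:,2]),'tilt',np.degrees(co[:2]).round(2))
order.close_job(); st()
E
```

```text
top 402 0.00855507898165097 tilt [-0.38 -0.03]
side 544 0.009609630923144232 tilt [0.06 0.29]
the job is handed in; nothing more can be done
the job is handed in; nothing more can be done
```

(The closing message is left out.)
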